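Take a turbidity reading with the spring-return slide

ROBOT

A 7-joint arm with a two-finger parallel gripper is mounted at the origin on the work surface. World frame = base frame: x ahead of the robot, y to its left, z up, the work surface at z = 0. Lengths are in mm, angles in rad, forces in N, time in s.
With the tool pointing down it reaches from about 400 to 925 mm from the base axis. Payload 5.6 kg.
Tool frame: the origin (TCP) lies at the very end of the fingers, on their centre line; the grasp point (between the pads) lies 19 mm behind it (bot.pinch_z is the distance from the TCP to the grasp point, in mm); z points along the fingers, y is the direction in which the jaws open and shut (so a half turn about z gives the same grasp; the last joint's range is limited). The gripper opens to 85 mm and grips with 20 to 120 N. Pads are 22 mm wide; open, the fingers measure 114 mm over their backs; the gripper's body (76 mm by 85 mm) begins 54 mm behind the grasp point. The pads swing forward as they close: fully open they stand 13 mm farther back than shut.
Start: joints at [-1.376, 0.468, -0.012, 1.603, 0.006, 1.071, -0.056], TCP at [153.159, 631.705, 207.09] pointing down, gripper open.
Joint ranges: [-2.53, 2.53], [-0.31, 2.02], [-1.57, 1.55], [0.28, 2.44], [-1.29, 4.43], [0.15, 1.84], [-2.92, 2.92]. Speed limits (rad/s): [2.57, 2.57, 3.14, 3.14, 3.14, 3.14, 3.14].

INTERFACE

Orientations are given as a unit quaternion [x, y, z, w].
In Python, from plant import sensors, imaging, ticket, bot gives the robot as it stands. The module is installed in compiled form; this text tells all that it offers.
- The arm moves only by the tool servo_tool, never from a script. Its argument "plan" is a list that holds one entry, the list of rows, each a list of 7 numbers: the finger opening in mm, from 0 to 85.4, then the shift along the tool's x, y, z in mm, then the turn, a rotation vector about the tool's x, y, z in degrees. A call has 1 to 10 rows; each row shifts and turns the commanded pose from where the row before left it, along the tool's axes as they then stand; what a row does not reach is not made up. A row lasts 1/12 s, in which the tool goes at most 41.7 mm and 7.16 degrees, less where a joint would pass 70% of its speed; a pose out of reach is approached as far as the arm can. A call is refused whole if a number of a shift passes 41.7 or a number of a turn 7.16, either way. A call with a gripper value outside its range is refused whole. The fingers move at their own pace and stop on an object; "newtons" is the grip in N (left out, the last holds). Time passes only in rows, so rows that do not move let the fingers close. It gives the time, the measured TCP pose, the force and the opening at its end, in the units of the state.
- sensors.get_obs(): the state, without advancing time (a new reading comes with each control period).
- imaging.camera(name): name is "scene" or "top"; returns the picture (420x560x3 uint8, red, green, blue); there is no depth.
- imaging.calibration(name): a dict with "camera_matrix" (3x3 intrinsics, pixels), "k1" (the pictures are not rectified: a ray, as slopes to the right and down, at radius r is drawn at 1 + k1 r^2 times it, then the intrinsics apply), "rvec" (rotation vector, rad) and "tvec" (3), from world to camera coordinates, as OpenCV has them. Camera axes: x right, y down, z forward; pixel columns grow to the right and rows downward; lengths in mm; the calibration is good to about 2 mm. A picture is of the moment at which its call begins. calibration takes no time and is no camera call.
- ticket.close_job(): hands the job in, once; it reports no verdict.
The state is a dict: "time_s": time; "qpos": joint angles; "qd": joint speeds; "joint_efforts": joint torques, N m; "tcp_pos": TCP position; "eef_rot": TCP orientation; "wrist_force": force on the tool from outside, world axes, zero at the start; "moment": the same for the moment, N m; "finger_gap": finger opening in mm.
Only numpy, scipy, OpenCV 4.12 (cv2) and the standard library are available. Lean on these libraries where they do the work, as an engineer would, in place of code of your own. Each camera call takes 0.05 s, during which the arm holds its last target.

TASK

Of the three capped glass vessels standing together, pick up the sample cell (the middle-sized one: wider than the slim tube, narrower than the squat jar), lower it gently and upright to the bottom of the nest in the turbidity meter's slide while the slide is home, and let go of it. Then take the pull knob on the slide's rod, pull the slide out until the black ring on the rod has just come out of the brass bush (do not pull on to the stop), and keep it there for the reading: finish while still holding the knob, with the slide steady at its mark against its spring. Leave everything else on the bench where it stands.

Things in the scene. Friction and masses are not known exactly. Their poses are not given: they have to be found in the camera images.
- cell_center (a point): THE SAMPLE CELL: round glass cell, black screw cap of the same width, 25 mm diameter, 72 mm tall, about 50 g, standing on the bench; point at its centre, 36 mm above its base. Three capped glass vessels stand near one another in any order: this one is of middle width and middle height (the tube is 20 x 100 mm, the jar 45 x 60 mm)
- meter: bench turbidity meter, fixed. Origin on the bench below the nest when the slide is home; z up, -x its front. Along its y (mm): key and display housing +58 to +235 (220 deep, 72 high in front, 116 at the back); open loading bay -50 to +58; measuring hood -50 to -138 (150 wide in x, 118 high) with a tunnel 68 wide, 107 high, open to the bay. The pull rod leaves the hood's end towards -y
- bush (a point): centre of the outer face of the fixed brass guide bush (22 mm diameter) on the hood's end wall, 12 mm out from that wall, 76 mm above the bench; the slide's steel rod (10 mm) comes out of it along the meter's -y. The black ring, 4 mm wide, on the rod is hidden behind it when the slide is home
- slide (a joint): how far the slide is pulled out, in m, along the meter's -y: 0 = home (loading), 0.070 = at the mark (cell in the light beam): there the black ring on the rod has just come wholly out of the bush; hard stop at 0.085. A spring pulls it home: about 3 N at home, 7 N at the mark, and it runs home when let go
- nest (a point): centre of the floor of the round nest in the slide's aluminium block (60 x 60 mm, top 14 mm above this point; moves with the slide). Bore 29 mm, 14 mm deep, chamfered 2.5 mm. A seated cell stands on this point. An upright plate 52 mm wide, its top 72 mm above this point, stands on the slide 40 mm towards -y. Most room is for fingers that close along the meter's x
- knob (a point): middle of the grip of the black pull knob on the slide's rod, 76 mm above the bench, straight out from the nest along the meter's -y (moves with the slide); at home 49 mm out from the bush. Grip: cylinder 20 mm in diameter, 34 mm long along the meter's y (17 mm to each side), with a flange 30 mm in diameter, 5 mm thick at its outer end. Pinch it from above, fingers closing along the meter's x
- tube_center (a point): slim capped glass tube, 20 mm diameter, 100 mm tall, black cap; point at its centre, 50 mm above its base. Not needed: leave it standing
- jar_center (a point): wide squat capped glass jar, 45 mm diameter, 60 mm tall, black cap; point at its centre, 30 mm above its base. Not needed: leave it standing
- dropper1_center (a point): white dropper bottle with orange nozzle cap, 32 mm diameter, 84 mm tall, point half-way up; leave it
- dropper2_center (a point): second white dropper bottle, the same size, point half-way up; leave it
- sample: clear water-sample bottle with blue cap, 66 mm diameter, 210 mm tall, origin under its base; leave it
- beaker: clear open beaker, 70 mm diameter, 85 mm tall, origin under its base; leave it
- forceps: steel forceps lying flat on the bench, 150 mm long, 8 mm high, origin at the middle; leave it

How it is judged (in metres and radians):
On the way, in this order (a step that is already met when the one before it is completed fails the run):
1. the sample cell stands upright at the bottom of the nest, let go, with the slide home (horizontal distance between cell_center and nest below 0.004 m and z of cell_center in the frame of nest between 0.032 and 0.04 m and angle between cell_center's own z axis and vertical below 0.12 rad and contact force between the fingers and cell below 0.1 N and value of joint slide below 0.008 m), for 0.2 s.
2. the slide, carrying the cell, is held steady at its mark (horizontal distance between cell_center and nest below 0.004 m and z of cell_center in the frame of nest between 0.032 and 0.04 m and angle between cell_center's own z axis and vertical below 0.12 rad and contact force between the fingers and cell below 0.1 N and value of joint slide between 0.065 and 0.075 m and velocity of joint slide between -0.01 and 0.01 m/s and contact force between the fingers and slide above 3 N), for 0.5 s.
At the end, for the whole second after the job is handed in: The gripper holds the slide (over 3 N) 70 mm out within 5 mm, steady (under 10 mm/s); the cell stands untouched on the nest floor (within 4 mm), within 4 mm of the nest axis, upright within 7 degrees; all else within 30 mm of where it stood, upright within 17 degrees (all of step 2 and distance of each of tube_center, jar_center, dropper1_center, dropper2_center, sample, beaker, forceps from where it was at the start of the episode below 0.03 m and angle between each of tube_center, jar_center, dropper1_center, dropper2_center, sample, beaker's own z axis and vertical below 0.3 rad); the arm keeps its last pose, push and grip.
It fails at once if the cell is dropped into the nest or jerked about in it (faster than 0.4 m/s at the nest) (horizontal distance between cell_center and nest below 0.015 m and z of cell_center in the frame of nest below 0.07 m and linear speed of cell above 0.4 m/s).
It fails at once if the slide is pulled on to its stop (value of joint slide above 0.083 m).
It fails at once if a bystander is pushed away or knocked over (not (distance of each of tube_center, jar_center, dropper1_center, dropper2_center, sample, beaker, forceps from where it was at the start of the episode below 0.03 m and angle between each of tube_center, jar_center, dropper1_center, dropper2_center, sample, beaker's own z axis and vertical below 0.3 rad)).
It also fails if it takes over 51 s, if anything falls off the work surface, if the arm or the gripper's body presses on something with over 40 N, if the wrist force passes 120 N, or if a joint passes its speed limit or range.

## Working session

There is one attempt and no reset: what is moved stays moved. The work goes in short steps, Python scripts to look and compute and a tool call to move; the robot and the scene stay as the last step left them, time stands still between calls to the robot, and variables do not carry over. Pictures are saved under pics/ and viewed, and the job is handed in when it is done.

Besides the shell and the picture viewer there is one more tool, called after "Emit:" by a JSON object that holds its "method" and its "body". servo_tool: Moves the arm, as the interface text tells. Its arguments: {"type":"object","properties":{"plan":{"type":"array"},"newtons":{"type":"number"}},"required":["plan"]}

```bash
mkdir -p pics; python3 - <<'E'
from plant import sensors, imaging, ticket, bot
import cv2
print(sensors.get_obs())
for n in("scene","top"):
    im=imaging.camera(n); cv2.imwrite(f"pics/{n}0.png",im[:,:,::-1]); print(imaging.calibration(n))
print(bot.pinch_z)
E
```

```text
{'time_s': 0.0, 'qpos': array([-1.37601569,  0.46836213, -0.01155938,  1.60362737,  0.00597895,
        1.07144657, -0.056304  ]), 'qd': array([ 3.34512287e-04,  4.21311508e-03, -1.06800482e-03,  4.47137096e-04,
        9.59673964e-04,  2.88133648e-04, -7.22807939e-06]), 'joint_efforts': array([-5.10766495e-04, -5.32379329e+01,  2.11261871e-02, -2.51312041e+01,
        1.13560364e-02,  7.51839427e-03,  4.55883438e-07]), 'tcp_pos': array([153.05077224, 631.09058801, 206.14658271]), 'eef_rot': array([ 1.18668387e-01,  9.92933530e-01, -9.03548257e-04, -4.38609778e-05]), 'wrist_force': array([-0.3785444 ,  0.33063463, -0.36965108]), 'moment': array([-0.02485062,  0.00236517, -0.0464513 ]), 'finger_gap': 85.1425292691149}
{'camera_matrix': array([[425.1734217 ,   0.        , 281.47715067],
       [  0.        , 425.1734217 , 210.17824697],
       [  0.        ,   0.        ,   1.        ]]), 'k1': -0.007562216991169679, 'rvec': array([ 1.23206374,  2.37012471, -0.90334045]), 'tvec': array([ 378.18039096, -270.32293042, 1306.13428716])}
{'camera_matrix': array([[402.60373815,   0.        , 272.22408229],
       [  0.        , 402.60373815, 209.85719358],
       [  0.        ,   0.        ,   1.        ]]), 'k1': -0.07316578241162625, 'rvec': array([ 2.12350877, -2.15599888,  0.13790044]), 'tvec': array([-81.54438158, 549.47140164, 936.6642278 ])}
18.700000000000003
```

View pics/scene0.png

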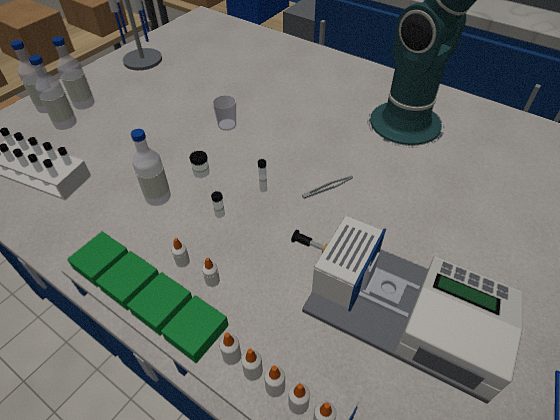

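View pics/top0.png

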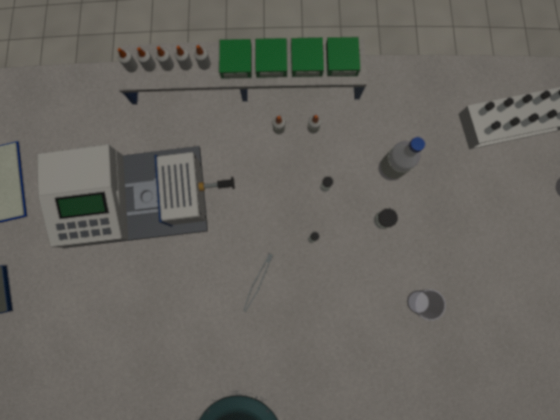

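```bash
python3 - <<'E'
import cv2
a=cv2.imread("pics/scene0.png");b=cv2.imread("pics/top0.png")
print(a.shape)
cv2.imwrite("pics/scene0b.png",cv2.resize(a[150:420,:],None,fx=1.42,fy=1.42,interpolation=cv2.INTER_CUBIC))
cv2.imwrite("pics/top0b.png",cv2.resize(b,None,fx=1.42,fy=1.42,interpolation=cv2.INTER_CUBIC))
E
```

```text
(420, 560, 3)
```

```bash
cat > h.py <<'E'
import numpy as np, cv2
from plant import sensors, imaging, bot
from scipy.spatial.transform import Rotation as Rn
C={n:imaging.calibration(n) for n in("scene","top")}
def proj(n,P):
    c=C[n]; P=np.atleast_2d(P).astype(float)
    return cv2.projectPoints(P,c["rvec"],c["tvec"],c["camera_matrix"],np.array([c["k1"],0,0,0,0]))[0][:,0]
def ray(n,uv):
    c=C[n]; p=cv2.undistortPoints(np.array([[uv]],float),c["camera_matrix"],np.array([c["k1"],0,0,0,0]))[0,0]
    R=cv2.Rodrigues(c["rvec"])[0]; o=-R.T@c["tvec"]; d=R.T@np.array([p[0],p[1],1]); return o,d/np.linalg.norm(d)
def atz(n,uv,z):
    o,d=ray(n,uv); return o+d*(z-o[2])/d[2]
def tri(a,b):
    o1,d1=ray("scene",a);o2,d2=ray("top",b)
    s=np.linalg.lstsq(np.c_[d1,-d2],o2-o1,rcond=None)[0]
    p,q=o1+d1*s[0],o2+d2*s[1]; return (p+q)/2,np.linalg.norm(p-q)
def crop(n,im,x0,y0,x1,y1,f,name):
    cv2.imwrite("pics/"+name,cv2.resize(im[y0:y1,x0:x1],None,fx=f,fy=f,interpolation=cv2.INTER_CUBIC))
E
python3 - <<'E'
from h import *
for n in C: print(n,proj(n,[[0,0,0],[153,631,207],[500,0,0],[0,500,0]]), ray(n,(280,210)))
print(atz("top",(327,182),72),atz("top",(148,197),30),atz("top",(225,184),76))
a=cv2.imread("pics/scene0.png");b=cv2.imread("pics/top0.png")
crop(0,a,280,200,440,320,5,"s_meter.png");crop(0,b,100,130,260,250,5,"t_meter.png")
crop(0,a,180,140,280,215,8,"s_v.png");crop(0,b,300,165,400,240,8,"t_v.png")
E
```

```text
scene [[404.46467983 122.26689545]
 [692.91825116 187.93063534]
 [318.31686839 225.28643856]
 [580.87894946 188.74216101]] (array([1087.57920355,  311.61209987,  801.34327607]), array([-0.53680525, -0.38955056, -0.74839193]))
top [[238.07603479 439.95735693]
 [-75.37551801 393.19941239]
 [236.89453148 231.67495179]
 [ 37.38517741 435.05706429]] (array([ 408.30190838, -103.4956504 , 1004.23422816]), array([ 0.14272705, -0.005344  , -0.98974766]))
[ 607.74073578 -220.6779554    72.        ] [586.81627749 218.75230406  30.        ] [606.24987768  20.15489374  76.        ]
```

View pics/s_meter.png

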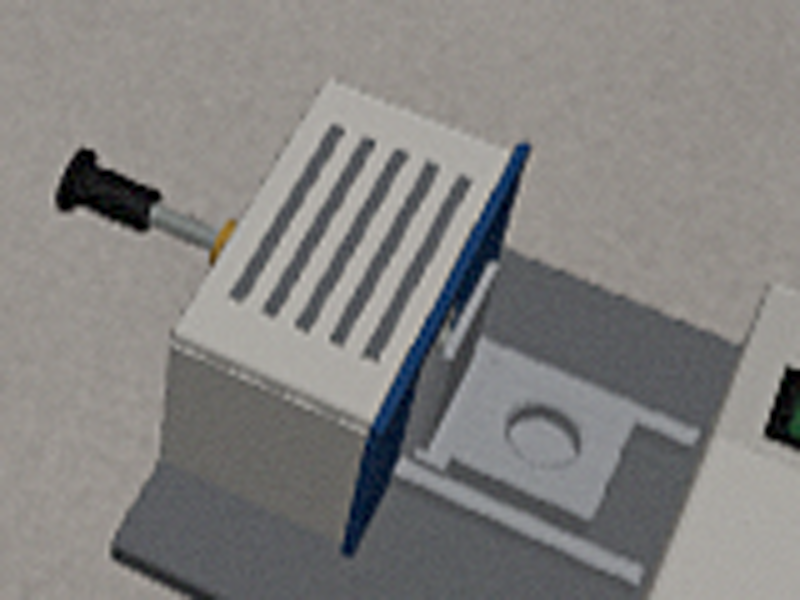

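View pics/t_meter.png

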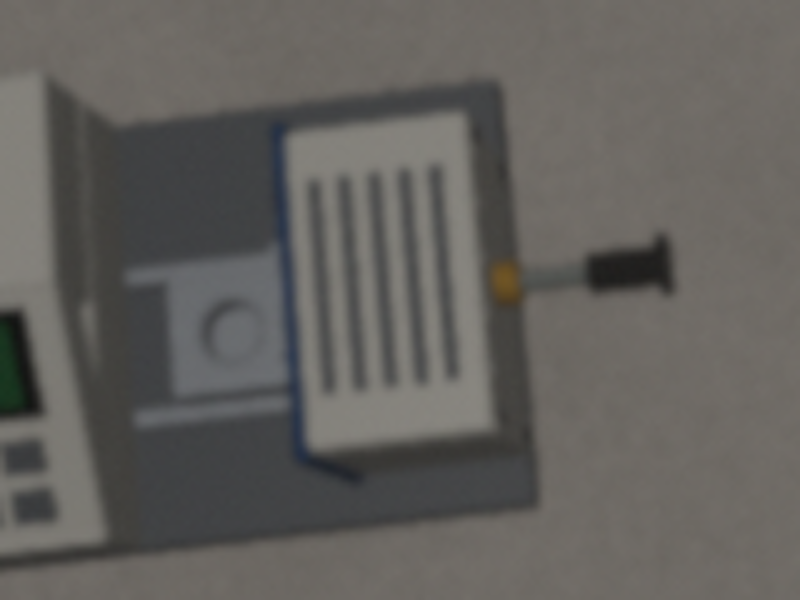

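View pics/s_v.png

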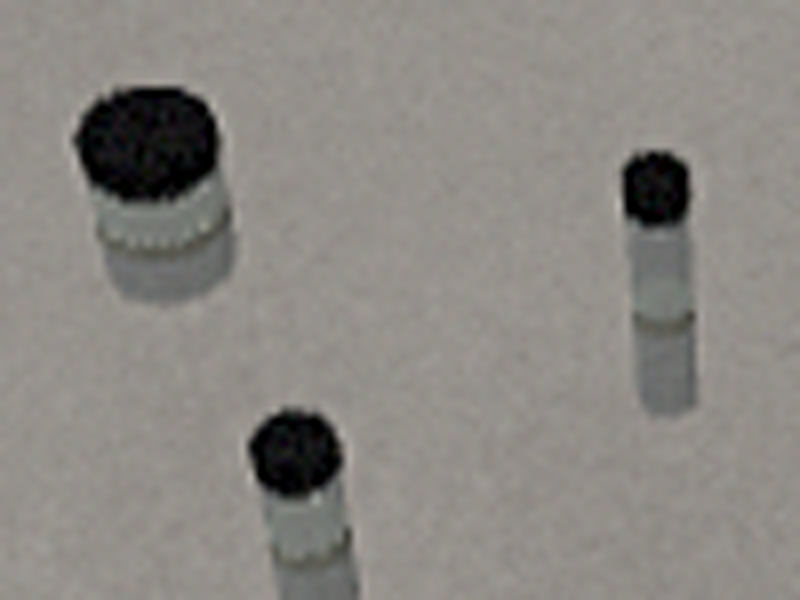

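View pics/t_v.png

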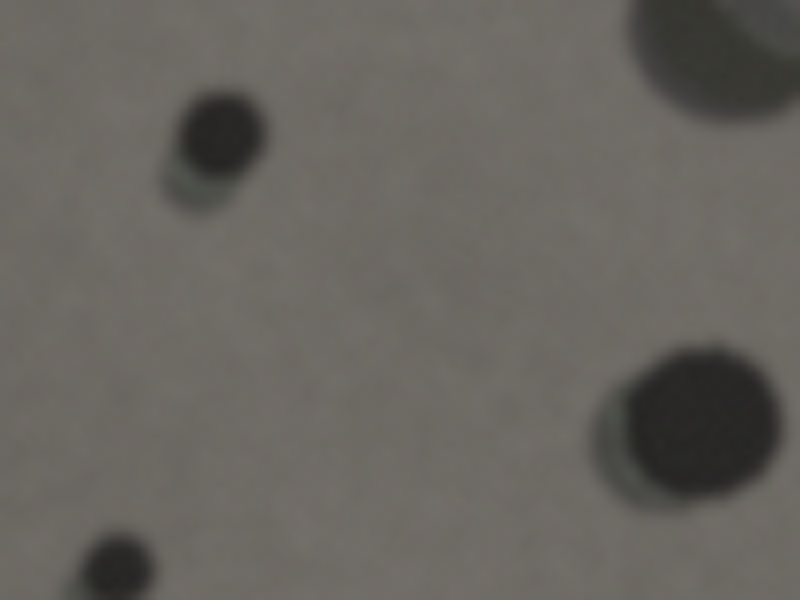

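```bash
cat > m.py <<'E'
from h import *
from scipy.optimize import least_squares
f=lambda p,o,k:(np.array(p)+.5)/k-.5+np.array(o)
S=lambda p:f(p,(280,200),5); T=lambda p:f(p,(100,130),5)
pts={ 'nest':((543,433),(232,331)),'hoodfar':((333,80),(495,430)),'hoodnear':((172,335),(465,112)),
'flange':((75,180),(668,264)),'knobin':((150,208),(588,270)),'bush':((216,245),(520,282))}
for k,(s,t) in pts.items():
    print(k,*[np.round(v,1) for v in tri(S(s),T(t))])
V=lambda p:f(p,(180,140),8); W=lambda p:f(p,(300,165),8)
for k,s,t in [('cell',(296,450),(223,133)),('tube',(657,185),(118,567)),('jar',(149,140),(704,420))]:
    print(k,*[np.round(v,1) for v in tri(V(s),W(t))])
E
python3 m.py
```

```text
nest [587.4 219.9  43. ] 0.7
hoodfar [526.3  76.5 111.9] 4.0
hoodnear [675.1  91.2 111.9] 0.9
flange [609.5   1.6  75.1] 1.8
knobin [606.5  38.5  79.6] 1.0
bush [603.   70.8  74.2] 0.9
cell [ 610.4 -221.8   66.5] 1.5
tube [ 479.6 -184.3   94.5] 1.7
jar [ 523.5 -363.6   54.7] 1.8
```

```bash
cat > plan.py <<'E'
from h import *
import sys
def plan(target,yaw_y,step=38,grip=85,maxturn=7.0,start=None):
    """target TCP mm, yaw_y: desired world angle(deg) of tool y, tool down"""
    o=sensors.get_obs(); p=np.array(o['tcp_pos']) ; R=Rn.from_quat(o['eef_rot'])
    a=np.radians(yaw_y); y=np.array([np.cos(a),np.sin(a),0]); z=np.array([0,0,-1.]); x=np.cross(y,z)
    G=Rn.from_matrix(np.c_[x,y,z]); rv=(R.inv()*G).as_rotvec(); d=np.array(target)-p
    n=int(max(np.ceil(np.linalg.norm(d)/step),np.ceil(np.degrees(np.abs(rv)).max()/maxturn),1))
    print("n",n,"d",d.round(1),"rot",np.degrees(rv).round(2))
    for i in range(n):
        Ri=R*Rn.from_rotvec(rv*i/n)
        print([grip]+list(np.round(Ri.inv().apply(d/n),1))+list(np.round(np.degrees(rv)/n,2)),end=",\n")
if __name__=="__main__":
    v=list(map(float,sys.argv[1:])); plan(v[:3],v[3],*(v[4:5]or[38]))
E
python3 plan.py 610 -222 180 5.9
```

```text
n 26 d [ 456.9 -853.2  -26.2] rot [-8.000e-02  6.000e-02  7.047e+01]
[85, np.float64(-24.8), np.float64(-27.7), np.float64(1.1), np.float64(-0.0), np.float64(0.0), np.float64(2.71)],
[85, np.float64(-26.1), np.float64(-26.5), np.float64(1.1), np.float64(-0.0), np.float64(0.0), np.float64(2.71)],
[85, np.float64(-27.3), np.float64(-25.3), np.float64(1.1), np.float64(-0.0), np.float64(0.0), np.float64(2.71)],
[85, np.float64(-28.5), np.float64(-24.0), np.float64(1.0), np.float64(-0.0), np.float64(0.0), np.float64(2.71)],
[85, np.float64(-29.6), np.float64(-22.6), np.float64(1.0), np.float64(-0.0), np.float64(0.0), np.float64(2.71)],
[85, np.float64(-30.6), np.float64(-21.2), np.float64(1.0), np.float64(-0.0), np.float64(0.0), np.float64(2.71)],
[85, np.float64(-31.6), np.float64(-19.7), np.float64(1.0), np.float64(-0.0), np.float64(0.0), np.float64(2.71)],
[85, np.float64(-32.5), np.float64(-18.2), np.float64(1.0), np.float64(-0.0), np.float64(0.0), np.float64(2.71)],
[85, np.float64(-33.3), np.float64(-16.6), np.float64(1.0), np.float64(-0.0), np.float64(0.0), np.float64(2.71)],
[85, 
[... 1213 characters left out ...]
4(0.0), np.float64(2.71)],
[85, np.float64(-37.0), np.float64(3.9), np.float64(1.0), np.float64(-0.0), np.float64(0.0), np.float64(2.71)],
[85, np.float64(-36.8), np.float64(5.6), np.float64(1.0), np.float64(-0.0), np.float64(0.0), np.float64(2.71)],
[85, np.float64(-36.5), np.float64(7.4), np.float64(1.0), np.float64(-0.0), np.float64(0.0), np.float64(2.71)],
[85, np.float64(-36.1), np.float64(9.1), np.float64(1.0), np.float64(-0.0), np.float64(0.0), np.float64(2.71)],
[85, np.float64(-35.6), np.float64(10.8), np.float64(1.0), np.float64(-0.0), np.float64(0.0), np.float64(2.71)],
[85, np.float64(-35.1), np.float64(12.5), np.float64(1.0), np.float64(-0.0), np.float64(0.0), np.float64(2.71)],
```

Emit:
{"method": "servo_tool", "body": {"plan": [[[85, -24.8, -27.7, 0, 0, 0, 2.7], [85, -26.1, -26.5, 0, 0, 0, 2.7], [85, -27.3, -25.3, 0, 0, 0, 2.7], [85, -28.5, -24, 0, 0, 0, 2.7], [85, -29.6, -22.6, 0, 0, 0, 2.7], [85, -30.6, -21.2, 0, 0, 0, 2.7], [85, -31.6, -19.7, 0, 0, 0, 2.7], [85, -32.5, -18.2, 0, 0, 0, 2.7], [85, -33.3, -16.6, 0, 0, 0, 2.7], [85, -34.1, -15, 0, 0, 0, 2.7]]]}}

```text
time_s: 0.93
tcp_pos: [329.5, 301.8, 207.0]
eef_rot: [0.348, 0.937, -0.0, -0.0]
wrist_force: [1.5, 0.3, -0.7]
finger_gap: 85.1
```

Emit:
{"method": "servo_tool", "body": {"plan": [[[85, -34.7, -13.4, 0, 0, 0, 2.7], [85, -35.3, -11.7, 0, 0, 0, 2.7], [85, -35.8, -10.1, 0, 0, 0, 2.7], [85, -36.3, -8.3, 0, 0, 0, 2.7], [85, -36.6, -6.6, 0, 0, 0, 2.7], [85, -36.9, -4.9, 0, 0, 0, 2.7], [85, -37.1, -3.1, 0, 0, 0, 2.7], [85, -37.2, -1.4, 0, 0, 0, 2.7], [85, -37.2, 0.4, 0, 0, 0, 2.7], [85, -37.2, 2.1, 0, 0, 0, 2.7]]]}}

```text
time_s: 1.77
tcp_pos: [506.1, -25.6, 207.0]
eef_rot: [0.557, 0.83, 0.0, -0.0]
wrist_force: [0.7, 1.3, 0.2]
finger_gap: 85.4
```

```bash
python3 plan.py 610 -222 130 5.9
```

```text
n 7 d [ 103.9 -196.4  -77. ] rot [ 0.000e+00 -1.000e-02  1.635e+01]
[85, np.float64(-31.6), np.float64(3.1), np.float64(11.0), np.float64(0.0), np.float64(-0.0), np.float64(2.34)],
[85, np.float64(-31.4), np.float64(4.4), np.float64(11.0), np.float64(0.0), np.float64(-0.0), np.float64(2.34)],
[85, np.float64(-31.2), np.float64(5.7), np.float64(11.0), np.float64(0.0), np.float64(-0.0), np.float64(2.34)],
[85, np.float64(-31.0), np.float64(6.9), np.float64(11.0), np.float64(0.0), np.float64(-0.0), np.float64(2.34)],
[85, np.float64(-30.7), np.float64(8.2), np.float64(11.0), np.float64(0.0), np.float64(-0.0), np.float64(2.34)],
[85, np.float64(-30.3), np.float64(9.4), np.float64(11.0), np.float64(0.0), np.float64(-0.0), np.float64(2.34)],
[85, np.float64(-29.9), np.float64(10.7), np.float64(11.0), np.float64(0.0), np.float64(-0.0), np.float64(2.34)],
```

Emit:
{"method": "servo_tool", "body": {"plan": [[[85, -31.6, 3.1, 11, 0, 0, 2.34], [85, -31.4, 4.4, 11, 0, 0, 2.34], [85, -31.2, 5.7, 11, 0, 0, 2.34], [85, -31, 6.9, 11, 0, 0, 2.34], [85, -30.7, 8.2, 11, 0, 0, 2.34], [85, -30.3, 9.4, 11, 0, 0, 2.34], [85, -29.9, 10.7, 11, 0, 0, 2.34], [85, 0, 0, 0, 0, 0, 0]]]}}

```text
time_s: 2.43
tcp_pos: [609.3, -226.7, 127.3]
eef_rot: [0.672, 0.741, -0.003, 0.0]
wrist_force: [-1.7, -0.1, 0.5]
finger_gap: 85.4
```

```bash
python3 - <<'E'
from h import *
a=imaging.camera("scene")[:,:,::-1];b=imaging.camera("top")[:,:,::-1]
cv2.imwrite("pics/scene1.png",a);cv2.imwrite("pics/top1.png",b)
o=sensors.get_obs();print(o['tcp_pos'],o['eef_rot'])
R=Rn.from_quat(o['eef_rot']);t=o['tcp_pos']
print(proj("scene",t),proj("top",t))
crop(0,a,150,80,310,200,5,"s1c.png");crop(0,b,260,130,420,250,5,"t1c.png")
E
```

```text
[ 609.01895774 -221.51423791  128.59809374] [ 0.67001681  0.74234465 -0.00103213 -0.00091187]
[[213.42842301 176.68517932]] [[330.36001208 176.05210321]]
```

View pics/scene1.png

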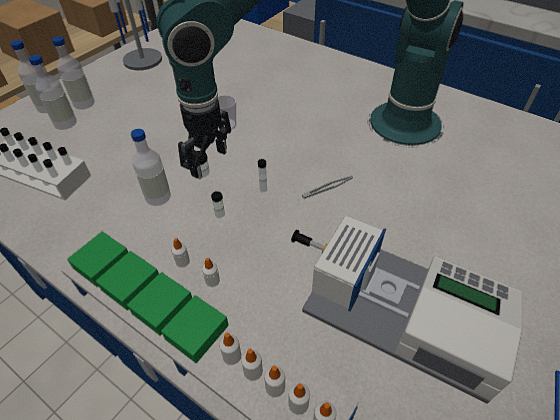

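View pics/top1.png

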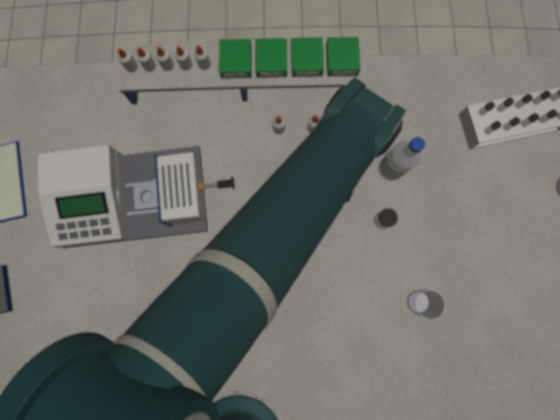

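View pics/s1c.png

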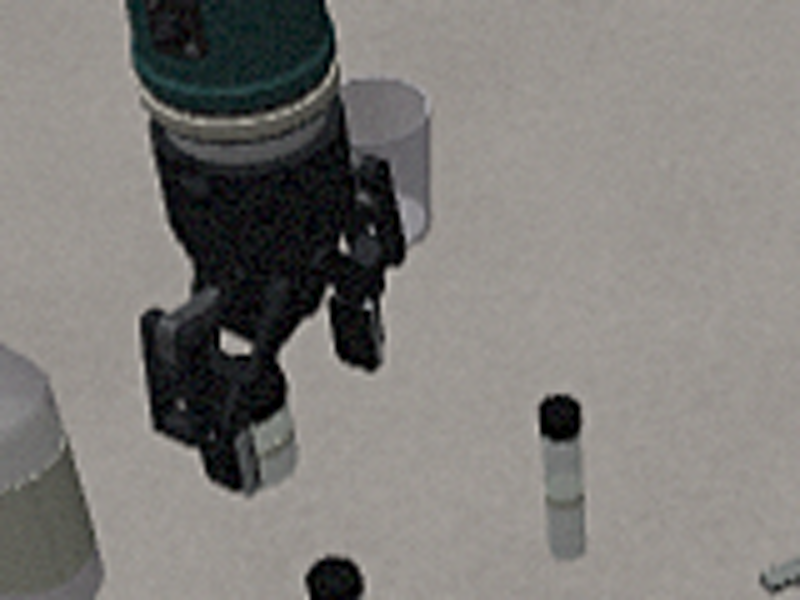

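View pics/t1c.png

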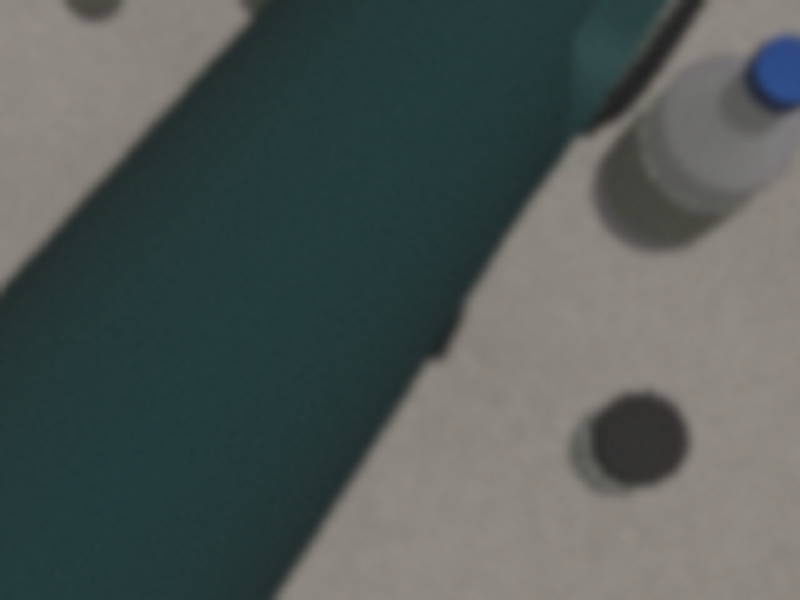

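Emit:
{"method": "servo_tool", "body": {"plan": [[[85, 0, 1.4, 20, 0, 0, 0], [85, 0, 0, 20, 0, 0, 0], [70, 0, 0, 15, 0, 0, 0], [55, 0, 0, 10, 0, 0, 0], [50, 0, 0, 0, 0, 0, 0], [50, 0, 0, 0, 0, 0, 0]]], "newtons": 25}}

```text
time_s: 3.03
tcp_pos: [611.3, -219.5, 65.1]
eef_rot: [0.669, 0.743, -0.0, -0.0]
wrist_force: [0.2, 0.2, 0.2]
finger_gap: 49.9
```

```bash
python3 - <<'E'
from h import *
a=imaging.camera("scene")[:,:,::-1]
o=sensors.get_obs();print(o['tcp_pos'],o['eef_rot'],o['finger_gap'])
print(proj("scene",o['tcp_pos']))
crop(0,a,170,130,270,205,8,"s2c.png")
E
```

```text
[ 611.85392373 -219.92866458   65.87839825] [6.69039621e-01 7.43226558e-01 2.54268501e-04 4.51789298e-04] 50.19657571998283
[[216.47829344 196.64118311]]
```

View pics/s2c.png

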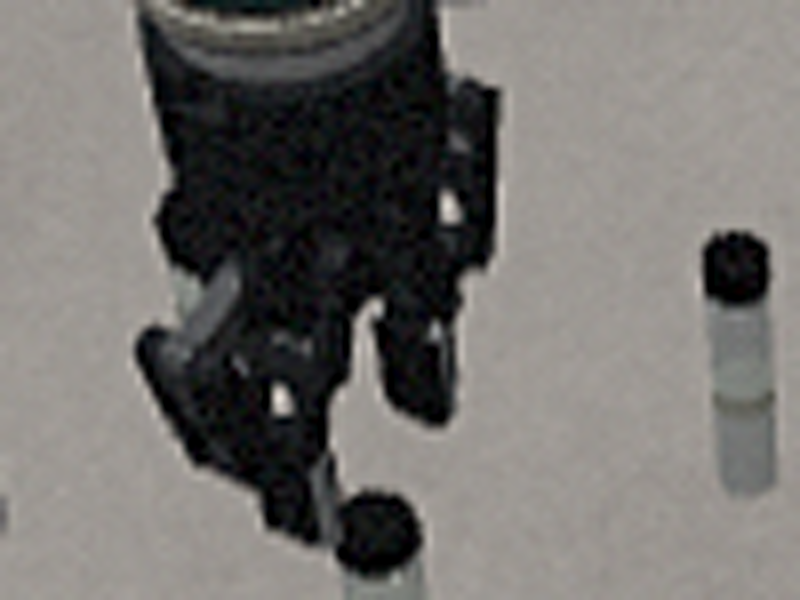

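Emit:
{"method": "servo_tool", "body": {"plan": [[[50, -1.8, -1.2, 10, 0, 0, 0], [50, 0, 0, 12, 0, 0, 0], [50, 0, 0, 8, 0, 0, 0], [50, 0, 0, 0, 0, 0, 0]]]}}

```text
time_s: 3.42
tcp_pos: [608.8, -221.2, 32.7]
eef_rot: [0.669, 0.743, -0.001, -0.002]
wrist_force: [0.8, 0.8, -0.0]
finger_gap: 50.4
```

```bash
python3 - <<'E'
from h import *
a=imaging.camera("scene")[:,:,::-1]
o=sensors.get_obs();print(o['tcp_pos'],o['wrist_force'],o['finger_gap'])
crop(0,a,170,140,270,215,8,"s3c.png")
E
```

```text
[ 609.32374622 -221.58971604   33.57537466] [ 1.27629952 -0.1875861   0.24677211] 50.00048891825643
```

View pics/s3c.png

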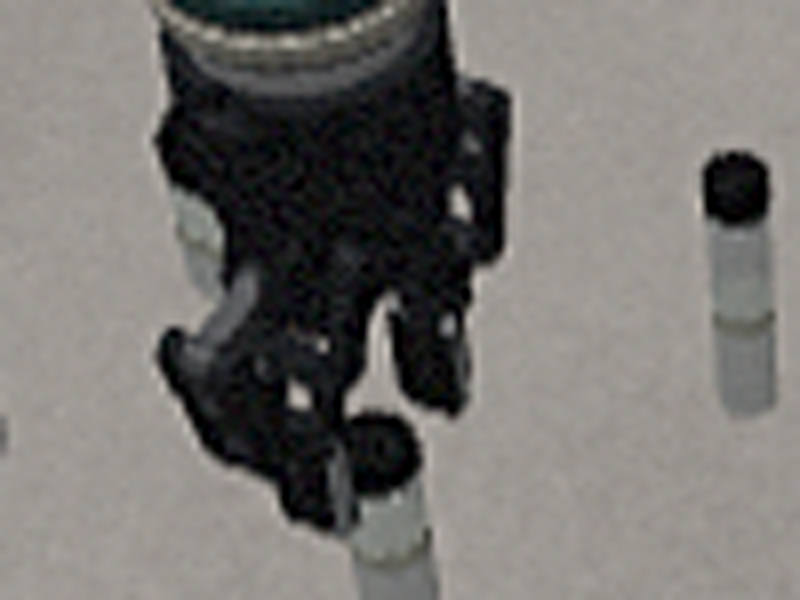

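Emit:
{"method": "servo_tool", "body": {"plan": [[[35, 0, 0, 0, 0, 0, 0], [24, 0, 0, 0, 0, 0, 0], [15, 0, 0, 0, 0, 0, 0], [15, 0, 0, 0, 0, 0, 0], [15, 0, 0, 0, 0, 0, 0], [15, 0, 0, 0, 0, 0, 0]]], "newtons": 25}}

```text
time_s: 3.97
tcp_pos: [610.7, -222.0, 35.5]
eef_rot: [0.669, 0.743, 0.0, 0.0]
wrist_force: [0.7, -0.4, 2.1]
finger_gap: 23.5
```

```bash
python3 - <<'E'
from h import *
a=imaging.camera("scene")[:,:,::-1]
o=sensors.get_obs();print(o['tcp_pos'],o['wrist_force'],o['finger_gap'])
crop(0,a,170,140,270,215,8,"s4c.png")
E
```

```text
[ 610.70295805 -222.04794133   35.50418378] [-0.00637737 -0.2243616   1.84503376] 23.490753658119022
```

View pics/s4c.png

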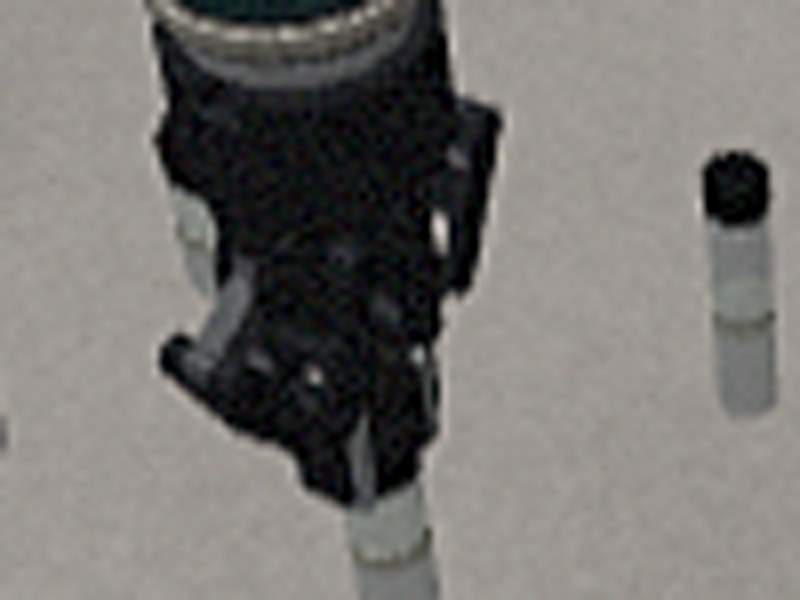

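```bash
python3 - <<'E'
from h import *
f=lambda p,o,k:(np.array(p)+.5)/k-.5+np.array(o)
S=lambda p:f(p,(280,200),5)
N=np.array([587.4,219.9,0]);a=np.radians(5.8);X=np.array([np.cos(a),np.sin(a),0]);Y=np.array([-np.sin(a),np.cos(a),0])
for p in [(527,145),(510,145),(348,553),(368,430)]:
    o,d=ray("scene",S(p)); s=((N-50*Y-o)@Y)/(d@Y); P=o+s*d; print(p,((P-N)@X).round(1),P[2].round(1))
for p in [(495,263),(443,357)]:
    o,d=ray("scene",S(p)); s=((N-38*Y-o)@Y)/(d@Y); P=o+s*d; print(p,((P-N)@X).round(1),P[2].round(1))
E
python3 plan.py 587.4 219.9 212 5.9 38
```

```text
(527, 145) -84.4 109.8
(510, 145) -43.3 154.0
(348, 553) 78.6 24.0
(368, 430) 92.6 137.8
(495, 263) -8.2 126.2
(443, 357) 50.8 138.5
n 13 d [-23.3 441.9 176.5] rot [0.05 0.02 0.09]
[85, np.float64(34.0), np.float64(1.8), np.float64(-13.6), np.float64(0.0), np.float64(0.0), np.float64(0.01)],
[85, np.float64(34.0), np.float64(1.8), np.float64(-13.6), np.float64(0.0), np.float64(0.0), np.float64(0.01)],
[85, np.float64(34.0), np.float64(1.8), np.float64(-13.6), np.float64(0.0), np.float64(0.0), np.float64(0.01)],
[85, np.float64(34.0), np.float64(1.8), np.float64(-13.6), np.float64(0.0), np.float64(0.0), np.float64(0.01)],
[85, np.float64(34.0), np.float64(1.8), np.float64(-13.6), np.float64(0.0), np.float64(0.0), np.float64(0.01)],
[85, np.float64(34.0), np.float64(1.8), np.float64(-13.6), np.float64(0.0), np.float64(0.0), np.float64(0.01)],
[85, np.float64(34.0), np.float64(1.7), np.float64(-13.6), np.float64(0.0), np.float64(0.0), np.float64(0.01)],
[85, np.float64(34.0), np.float64(1.7), np.float64(-13.6), np.float64(0.0), np.float64(0.0), np.float64(0.01)],
[85, np.float64(34.0), np.float64(1.7), np.float64(-13.6), np.float64(0.0), np.float64(0.0), np.float64(0.01)],
[85, np.float64(34.0), np.float64(1.7), np.float64(-13.6), np.float64(0.0), np.float64(0.0), np.float64(0.01)],
[85, np.float64(34.0), np.float64(1.7), np.float64(-13.6), np.float64(0.0), np.float64(0.0), np.float64(0.01)],
[85, np.float64(34.0), np.float64(1.7), np.float64(-13.6), np.float64(0.0), np.float64(0.0), np.float64(0.01)],
[85, np.float64(34.0), np.float64(1.7), np.float64(-13.6), np.float64(0.0), np.float64(0.0), np.float64(0.01)],
```

Emit:
{"method": "servo_tool", "body": {"plan": [[[15, 0, 0, -8, 0, 0, 0], [15, 0, 0, -20, 0, 0, 0], [15, 5, 0, -34, 0, 0, 0], [15, 15, 1, -34, 0, 0, 0], [15, 25, 2, -30, 0, 0, 0], [15, 33, 2, -24, 0, 0, 0], [15, 36, 2, -18, 0, 0, 0], [15, 38, 2, -8, 0, 0, 0], [15, 38, 2, 0, 0, 0, 0], [15, 38, 2, 0, 0, 0, 0]]]}}

```text
time_s: 4.85
tcp_pos: [599.4, 7.9, 212.6]
eef_rot: [0.669, 0.743, 0.001, 0.0]
wrist_force: [0.4, 0.3, 0.1]
finger_gap: 23.6
```

Emit:
{"method": "servo_tool", "body": {"plan": [[[15, 38, 2, 0, 0, 0, 0], [15, 38, 2, 0, 0, 0, 0], [15, 38, 2, 0, 0, 0, 0], [15, 36, 2, 0, 0, 0, 0], [15, 30, 1.5, 0, 0, 0, 0], [15, 20, 1, 0, 0, 0, 0], [15, 10, 0.5, 0, 0, 0, 0], [15, 0, 0, 0, 0, 0, 0], [15, 0, 0, 0, 0, 0, 0]]]}}

```text
time_s: 5.6
tcp_pos: [588.6, 215.0, 211.2]
eef_rot: [0.669, 0.743, -0.0, 0.0]
wrist_force: [1.1, -0.6, -1.0]
finger_gap: 23.7
```

```bash
python3 plan.py 587.4 219.9 115 5.9 38|head -2
```

```text
n 3 d [ -1.2   4.9 -96.2] rot [-0.    0.06  0.06]
[85, np.float64(1.7), np.float64(-0.2), np.float64(32.1), np.float64(-0.0), np.float64(0.02), np.float64(0.02)],
```

Emit:
{"method": "servo_tool", "body": {"plan": [[[15, 2, 0, 20, 0, 0, 0], [15, 3, -0.5, 30, 0, 0, 0], [15, 0, 0, 30, 0, 0, 0], [15, 0, 0, 16, 0, 0, 0], [15, 0, 0, 10, 0, 0, 0], [15, 0, 0, 5, 0, 0, 0], [15, 0, 0, 0, 0, 0, 0], [15, 0, 0, 0, 0, 0, 0]]]}}

```text
time_s: 6.27
tcp_pos: [588.6, 220.3, 101.2]
eef_rot: [0.67, 0.743, 0.001, 0.001]
wrist_force: [0.5, -0.3, 0.3]
finger_gap: 23.5
```

```bash
python3 - <<'E'
from h import *
a=imaging.camera("scene")[:,:,::-1]; b=imaging.camera("top")[:,:,::-1]
o=sensors.get_obs();print(o['tcp_pos'],o['eef_rot'],o['wrist_force'],o['finger_gap'])
cv2.imwrite("pics/scene5.png",a);cv2.imwrite("pics/top5.png",b)
crop(0,a,340,230,440,305,8,"s5c.png");crop(0,b,100,130,260,250,5,"t5c.png")
E
```

```text
[588.64966484 221.03228386 101.62435371] [6.69389190e-01 7.42910751e-01 1.20074445e-03 5.35154994e-04] [ 0.40009036  0.79221941 -0.14424565] 23.500478693362194
```

View pics/s5c.png

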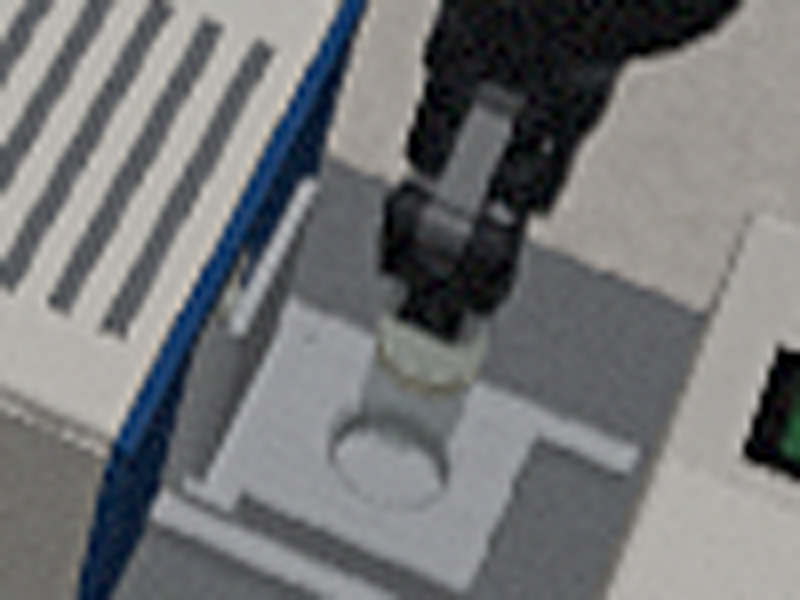

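View pics/t5c.png

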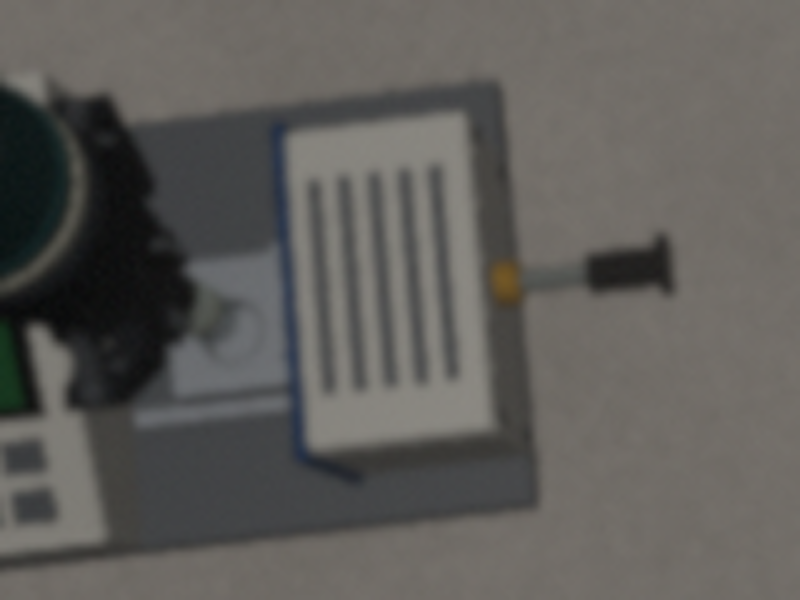

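```bash
cat > ov.py <<'E'
from h import *
def circ(c,r,z):
    t=np.linspace(0,2*np.pi,60); return np.c_[c[0]+r*np.cos(t),c[1]+r*np.sin(t),0*t+z]
def over(n,img,box,k,items,name):
    x0,y0,x1,y1=box
    im=cv2.resize(img[y0:y1,x0:x1],None,fx=k,fy=k,interpolation=cv2.INTER_CUBIC)
    for P,col in items:
        q=(proj(n,P)-[x0,y0]+.5)*k-.5
        cv2.polylines(im,[np.round(q*8).astype(np.int32)],False,col,1,cv2.LINE_AA,3)
    cv2.imwrite("pics/"+name,im)
E
python3 - <<'E'
from ov import *
c=(587.9,220.5); zb=101.6-35.5
N=(587.4,219.9)
it=[(circ(c,12.5,zb),(0,0,255)),(circ(c,12.5,zb+25),(0,0,255)),(circ(N,14.5,43),(0,255,0)),(circ(N,17,43),(0,255,255)),([[*N,0],[*N,43]],(255,0,0))]
over("scene",cv2.imread("pics/scene5.png"),(340,230,440,305),8,it,"s5o.png")
over("top",cv2.imread("pics/top5.png"),(110,160,180,212),10,it,"t5o.png")
E
```

```text
(no output)
```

View pics/s5o.png

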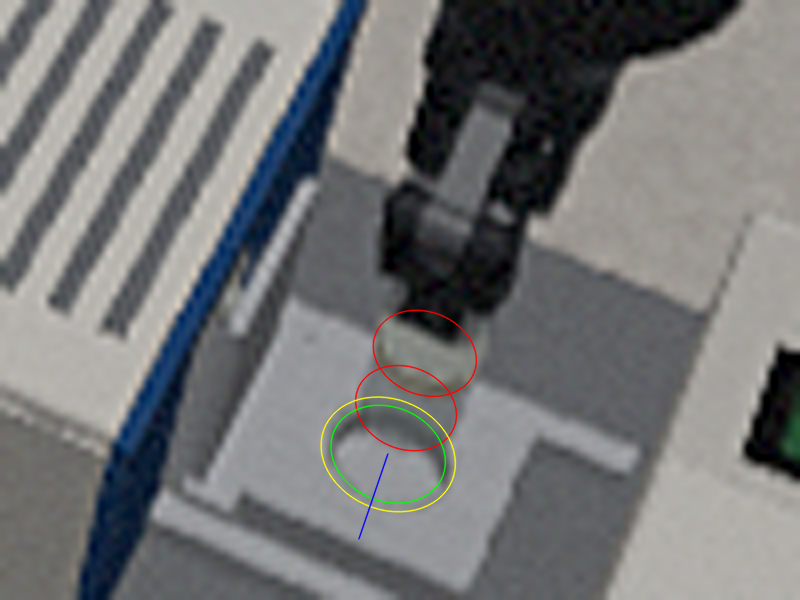

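View pics/t5o.png

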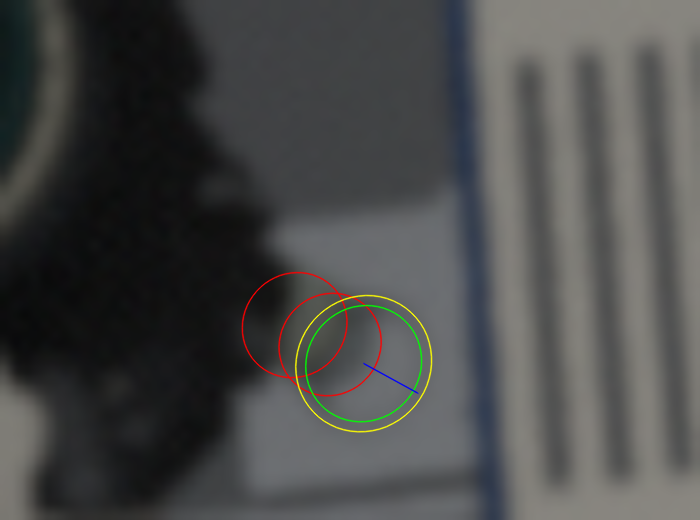

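```bash
python3 - <<'E'
from ov import *
for z,col in ((43,(0,255,0)),):
  N=(587.4,219.9)
  it=[(circ(N,14.5,z),(0,255,0)),(circ(N,17,z),(0,255,255))]
  for n,f,box in (("scene","scene0",(368,268,408,298)),("top","top0",(128,177,168,207))):
    im=cv2.imread(f"pics/{f}.png")
    x0,y0,x1,y1=box; c=im[y0:y1,x0:x1].astype(float); lo,hi=np.percentile(c,1),np.percentile(c,99)
    im=np.clip((im-lo)/(hi-lo)*255,0,255).astype(np.uint8)
    over(n,im,box,10,[],"a.png"); over(n,im,box,10,it,"b.png")
    cv2.imwrite(f"pics/nest_{n}.png",np.hstack([cv2.imread("pics/a.png"),cv2.imread("pics/b.png")]))
E
```

```text
(no output)
```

View pics/nest_scene.png

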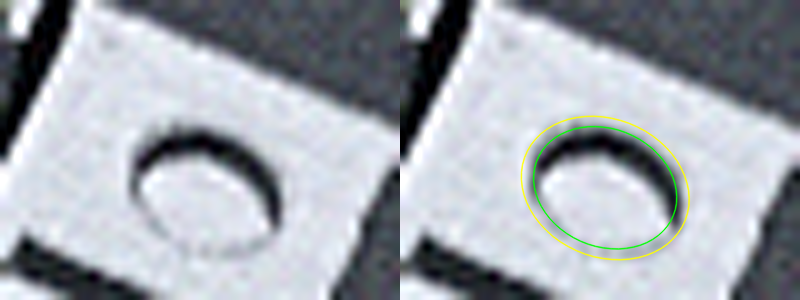

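View pics/nest_top.png

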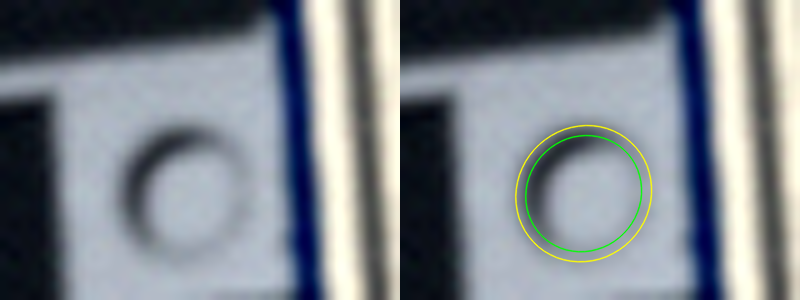

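```bash
python3 - <<'E'
from ov import *
f=lambda p,o,k:(np.array(p)+.5)/k-.5+np.array(o)
print(tri(f((206,191.5),(368,268),10),f((182,193),(128,177),10)))
c=(588.2,220.7); zb=101.6-35.5
it=[(circ(c,12.5,zb),(0,0,255)),(circ(c,12.5,zb+25),(0,0,255))]
for n,f,box in (("scene","scene5",(375,262,415,292)),("top","top5",(118,172,158,202))):
    im=cv2.imread(f"pics/{f}.png")
    x0,y0,x1,y1=box; c=im[y0:y1,x0:x1].astype(float); lo,hi=np.percentile(c,1),np.percentile(c,99)
    im=np.clip((im-lo)/(hi-lo)*255,0,255).astype(np.uint8)
    over(n,im,box,10,[],"a.png"); over(n,im,box,10,it,"b.png")
    cv2.imwrite(f"pics/cell_{n}.png",np.hstack([cv2.imread("pics/a.png"),cv2.imread("pics/b.png")]))
E
```

```text
(array([587.60273553, 220.52826374,  41.95755033]), np.float64(0.005749183538110968))
```

View pics/cell_scene.png

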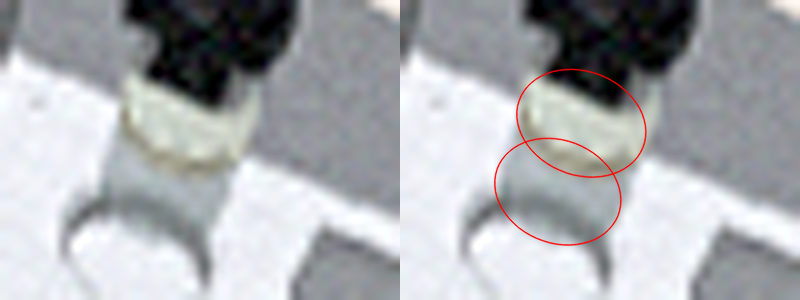

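View pics/cell_top.png

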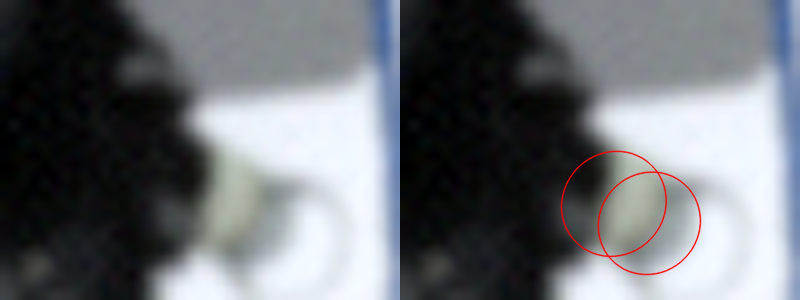

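```bash
python3 - <<'E'
from h import *
for n in C:
    for P in ([588,220,80],[588,220,43]):
        p=proj(n,[P,[P[0]+10,P[1],P[2]],[P[0],P[1]+10,P[2]],[P[0],P[1],P[2]+10]]); print(n,p[0].round(2),(p[1:]-p[0]).round(2).tolist())
E
```

```text
scene [391.29 276.61] [[-2.22, 3.54], [4.63, 2.46], [0.95, -2.77]]
scene [387.92 286.44] [[-2.17, 3.48], [4.46, 2.43], [0.89, -2.6]]
top [140.77 192.83] [[0.15, -4.15], [-4.14, 0.08], [-1.43, -0.79]]
top [145.83 195.61] [[0.13, -4.0], [-3.99, 0.07], [-1.33, -0.73]]
```

Emit:
{"method": "servo_tool", "body": {"plan": [[[15, -1.5, -0.7, 4, 0, 0, 0], [15, 0, 0, 6, 0, 0, 0], [15, 0, 0, 6, 0, 0, 0], [15, 0, 0, 2, 0, 0, 0], [15, 0, 0, 0, 0, 0, 0], [15, 0, 0, 0, 0, 0, 0]]]}}

```text
time_s: 6.87
tcp_pos: [586.8, 219.5, 81.8]
eef_rot: [0.669, 0.743, -0.0, -0.0]
wrist_force: [0.8, -0.0, -0.2]
finger_gap: 23.6
```

```bash
python3 - <<'E'
from ov import *
a=imaging.camera("scene")[:,:,::-1]; b=imaging.camera("top")[:,:,::-1]
o=sensors.get_obs();print(o['tcp_pos'],o['eef_rot'],o['wrist_force'],o['finger_gap'])
cv2.imwrite("pics/scene6.png",a);cv2.imwrite("pics/top6.png",b)
c=o['tcp_pos'][:2]; zb=o['tcp_pos'][2]-35.5; N=(587.6,220.5)
it=[(circ(c,12.5,zb),(0,0,255)),(circ(c,12.5,zb+25),(0,0,255)),(circ(N,15,42),(0,200,0))]
for n,im,box in (("scene",a,(370,265,410,300)),("top",b,(125,175,165,210))):
    x0,y0,x1,y1=box; c=im[y0:y1,x0:x1].astype(float); lo,hi=np.percentile(c,1),np.percentile(c,99)
    im=np.clip((im-lo)/(hi-lo)*255,0,255).astype(np.uint8)
    over(n,im,box,10,[],"a.png"); over(n,im,box,10,it,"b.png")
    cv2.imwrite(f"pics/cell6_{n}.png",np.hstack([cv2.imread("pics/a.png"),cv2.imread("pics/b.png")]))
E
```

```text
[587.13063782 219.58293374  82.19024236] [6.69178905e-01 7.43101320e-01 1.08304953e-04 1.02303229e-04] [ 1.15213632 -0.1335168   0.65046541] 23.717753370254833
```

View pics/cell6_scene.png

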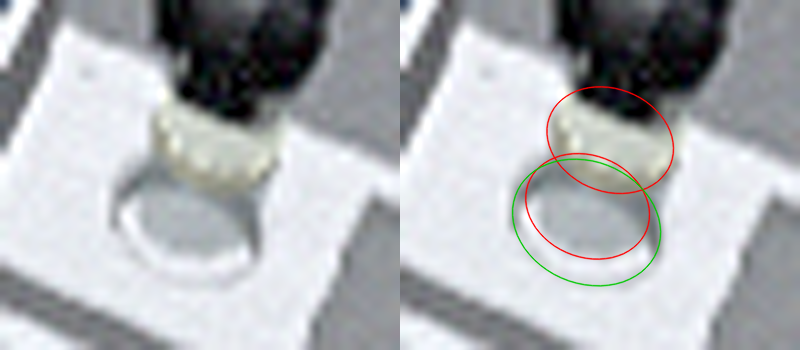

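View pics/cell6_top.png

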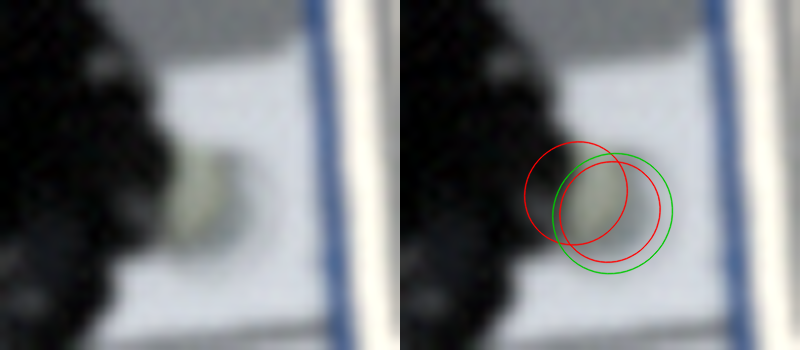

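Emit:
{"method": "servo_tool", "body": {"plan": [[[15, 0, 0.3, 3, 0, 0, 0], [15, 0, 0, 3, 0, 0, 0], [15, 0, 0, 2, 0, 0, 0], [15, 0, 0, 1, 0, 0, 0], [15, 0, 0, 1, 0, 0, 0], [15, 0, 0, 0, 0, 0, 0]]]}}

```text
time_s: 7.47
tcp_pos: [587.2, 219.5, 71.8]
eef_rot: [0.669, 0.743, -0.0, -0.0]
wrist_force: [0.3, 0.6, -0.3]
finger_gap: 23.8
```

Emit:
{"method": "servo_tool", "body": {"plan": [[[15, 0, 0, 2, 0, 0, 0], [15, 0, 0, 2, 0, 0, 0], [15, 0, 0, 1, 0, 0, 0], [15, 0, 0, 0, 0, 0, 0]]]}}

```text
time_s: 7.8
tcp_pos: [587.1, 219.5, 66.8]
eef_rot: [0.669, 0.743, -0.0, -0.0]
wrist_force: [0.1, 0.2, -0.8]
finger_gap: 23.5
```

Emit:
{"method": "servo_tool", "body": {"plan": [[[15, 0, 0, 1, 0, 0, 0], [15, 0, 0, 1, 0, 0, 0], [15, 0, 0, 0, 0, 0, 0]]]}}

```text
time_s: 8.05
tcp_pos: [587.7, 219.8, 66.4]
eef_rot: [0.669, 0.743, 0.001, -0.0]
wrist_force: [-1.3, 0.2, 7.7]
finger_gap: 23.6
```

Emit:
{"method": "servo_tool", "body": {"plan": [[[15, 0, 0, 0.7, 0, 0, 0], [15, 0, 0, 0, 0, 0, 0]]]}}

```text
time_s: 8.22
tcp_pos: [587.8, 219.9, 66.4]
eef_rot: [0.669, 0.743, 0.001, -0.0]
wrist_force: [-3.3, -0.7, 13.2]
finger_gap: 23.6
```

Emit:
{"method": "servo_tool", "body": {"plan": [[[15, 0, 0, 0.7, 0, 0, 0], [15, 0, 0, 0, 0, 0, 0]]]}}

```text
time_s: 8.38
tcp_pos: [588.0, 220.0, 66.3]
eef_rot: [0.669, 0.743, 0.001, -0.0]
wrist_force: [-4.5, -1.6, 15.7]
finger_gap: 23.4
```

Emit:
{"method": "servo_tool", "body": {"plan": [[[15, 0, 0, -1.6, 0, 0, 0], [15, 0, 0, 0, 0, 0, 0]]]}}

```text
time_s: 8.55
tcp_pos: [587.9, 219.9, 66.4]
eef_rot: [0.669, 0.743, 0.001, 0.0]
wrist_force: [-1.5, 0.5, 7.9]
finger_gap: 23.6
```

```bash
python3 - <<'E'
from ov import *
a=imaging.camera("scene")[:,:,::-1]
o=sensors.get_obs();print(o['tcp_pos'],o['eef_rot'],o['wrist_force'],o['finger_gap'])
im=a; box=(360,255,410,292)
x0,y0,x1,y1=box; c=im[y0:y1,x0:x1].astype(float); lo,hi=np.percentile(c,1),np.percentile(c,99)
im=np.clip((im-lo)/(hi-lo)*255,0,255).astype(np.uint8)
over("scene",im,box,14,[],"s7.png")
E
```

```text
[587.91622621 219.90847004  66.37597882] [6.69169653e-01 7.43109192e-01 8.24272007e-04 1.57598324e-04] [-1.22457243  0.35181291  7.04435779] 23.652804114315273
```

View pics/s7.png

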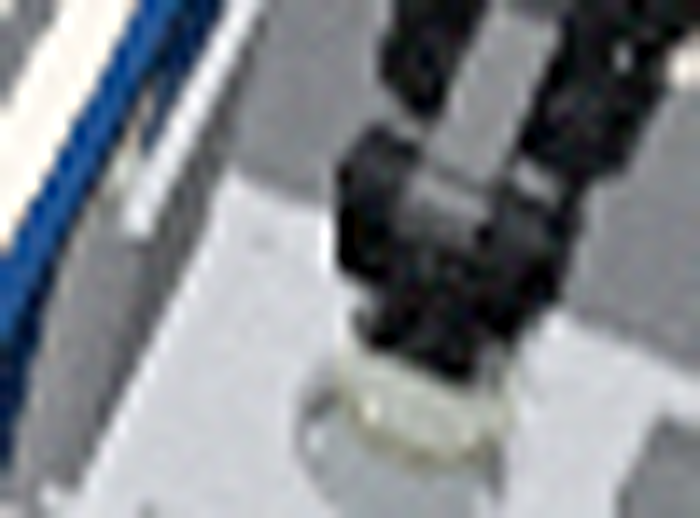

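Emit:
{"method": "servo_tool", "body": {"plan": [[[15, 0, 0, -0.6, 0, 0, 0], [22, 0, 0, 0, 0, 0, 0], [25, 0, 0, 0, 0, 0, 0], [28, 0, 0, 0, 0, 0, 0], [34, 0, 0, 0, 0, 0, 0], [45, 0, 0, 0, 0, 0, 0], [50, 0, 0, 0, 0, 0, 0], [50, 0, 0, 0, 0, 0, 0]]]}}

```text
time_s: 9.27
tcp_pos: [587.2, 219.5, 65.7]
eef_rot: [0.669, 0.743, -0.0, -0.0]
wrist_force: [0.7, -0.2, 0.1]
finger_gap: 49.9
```

```bash
python3 - <<'E'
from ov import *
a=imaging.camera("scene")[:,:,::-1]
o=sensors.get_obs();print(o['tcp_pos'],o['eef_rot'],o['wrist_force'],o['finger_gap'])
crop(0,a,340,230,440,305,8,"s8.png")
E
```

```text
[587.19307365 219.53159464  65.72024122] [ 6.69188907e-01  7.43092319e-01 -1.13522862e-04  7.66678437e-06] [-0.29721979 -0.06178471  0.13825576] 50.08767596451657
```

View pics/s8.png

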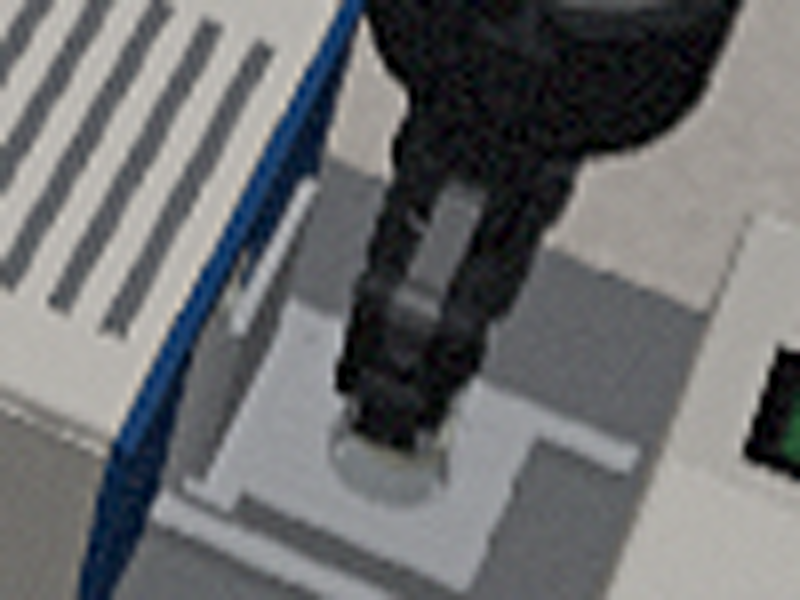

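Released. Straight up slowly at first, then look.

Emit:
{"method": "servo_tool", "body": {"plan": [[[50, 0, 0, -6, 0, 0, 0], [50, 0, 0, -14, 0, 0, 0], [50, 0, 0, -24, 0, 0, 0], [50, 0, 0, -30, 0, 0, 0], [50, 0, 0, -35, 0, 0, 0], [50, 0, 0, -30, 0, 0, 0], [50, -10, 0, -10, 0, 0, 0], [50, -30, 0, 0, 0, 0, 0]]]}}

```text
time_s: 9.98
tcp_pos: [592.9, 185.2, 219.4]
eef_rot: [0.666, 0.746, 0.004, 0.0]
wrist_force: [1.1, 0.7, -0.4]
finger_gap: 49.6
```

```bash
python3 - <<'E'
from ov import *
a=imaging.camera("scene")[:,:,::-1];b=imaging.camera("top")[:,:,::-1]
cv2.imwrite("pics/scene9.png",a);cv2.imwrite("pics/top9.png",b)
o=sensors.get_obs();print(o['tcp_pos'],o['eef_rot'],o['wrist_force'],o['finger_gap'])
crop(0,a,340,230,440,305,8,"s9.png"); crop(0,b,100,130,260,250,5,"t9.png")
E
python3 plan.py 608 21 170 5.8|head -3
```

```text
[592.65503103 173.89071604 217.11653937] [6.71746587e-01 7.40779247e-01 4.32886633e-04 1.56282616e-03] [ 0.27096729 -1.07172314 -0.29645469] 49.79103153129264
n 5 d [  15.3 -152.9  -47.1] rot [ 0.16  0.1  -0.2 ]
[85, np.float64(-30.7), np.float64(0.0), np.float64(9.5), np.float64(0.03), np.float64(0.02), np.float64(-0.04)],
[85, np.float64(-30.7), np.float64(0.0), np.float64(9.5), np.float64(0.03), np.float64(0.02), np.float64(-0.04)],
```

View pics/s9.png

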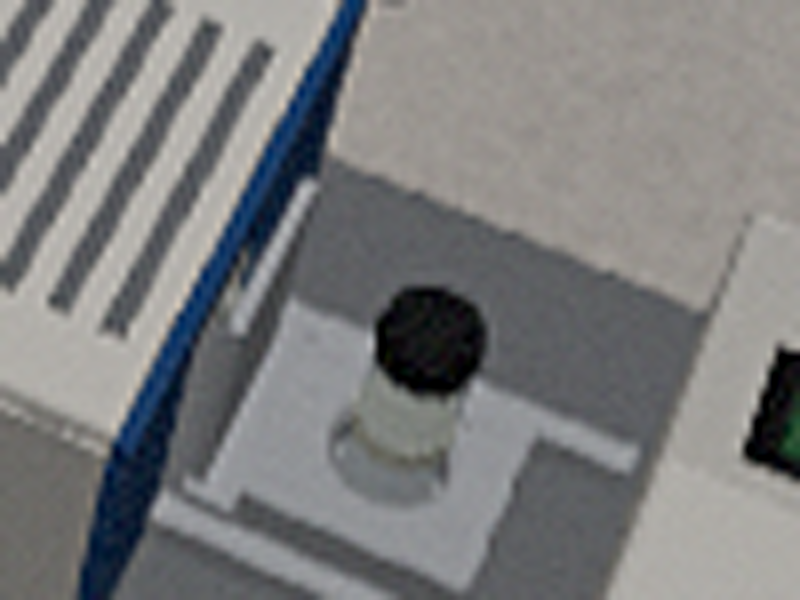

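View pics/t9.png

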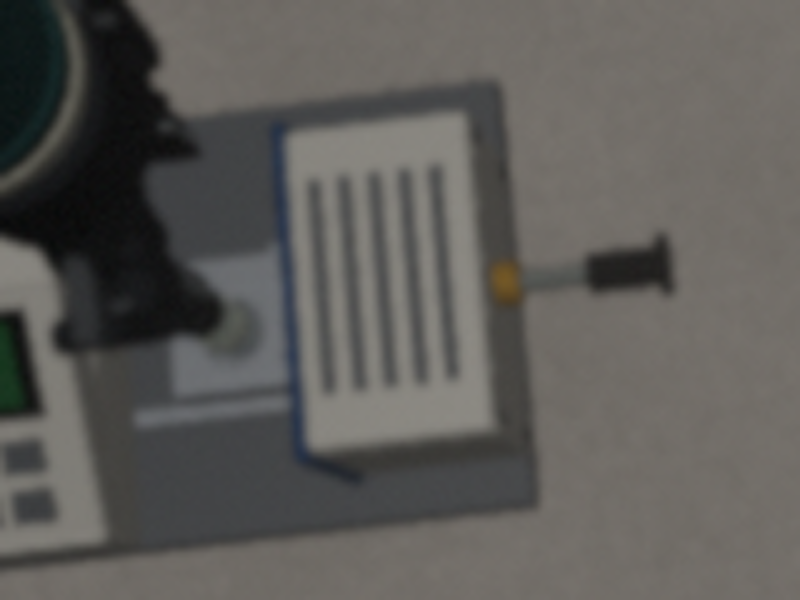

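Emit:
{"method": "servo_tool", "body": {"plan": [[[50, -35, 0, 0, 0, 0, 0], [50, -38, 0, 0, 0, 0, 0], [50, -38, 0, 0, 0, 0, 0], [50, -28, 0, 10, 0, 0, 0], [50, -14, 0, 20, 0, 0, 0], [50, -6, 0, 30, 0, 0, 0], [50, 0, 0, 25, 0, 0, 0], [50, 0, 0, 0, 0, 0, 0], [50, 0, 0, 0, 0, 0, 0]]]}}

```text
time_s: 10.83
tcp_pos: [607.1, 21.5, 129.3]
eef_rot: [0.669, 0.743, -0.001, -0.001]
wrist_force: [0.5, -0.4, -0.4]
finger_gap: 50.1
```

```bash
python3 - <<'E'
from ov import *
a=imaging.camera("scene")[:,:,::-1];b=imaging.camera("top")[:,:,::-1]
o=sensors.get_obs();print(o['tcp_pos'],o['eef_rot'],o['wrist_force'],o['finger_gap'])
cv2.imwrite("pics/scene10.png",a)
crop(0,a,270,180,390,270,6,"s10.png"); crop(0,b,100,130,260,250,5,"t10.png")
E
python3 plan.py 607.7 22 57 5.8|head -3
```

```text
[609.08731637  21.89274189 131.49953947] [0.66902624 0.74323798 0.00079551 0.00075199] [-0.12980855  0.18312269  0.4684334 ] 49.720747104438324
n 2 d [ -1.4   0.1 -74.5] rot [0.13 0.   0.22]
[85, np.float64(0.1), np.float64(-0.8), np.float64(37.2), np.float64(0.06), np.float64(0.0), np.float64(0.11)],
[85, np.float64(0.1), np.float64(-0.7), np.float64(37.2), np.float64(0.06), np.float64(0.0), np.float64(0.11)],
```

View pics/s10.png

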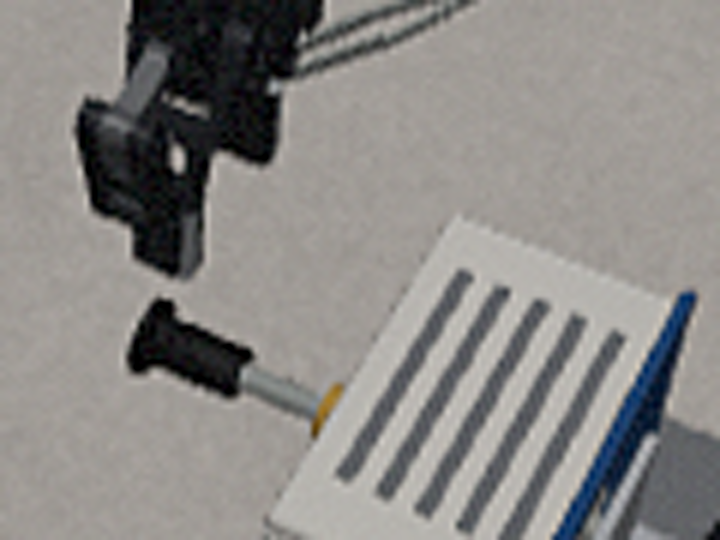

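View pics/t10.png

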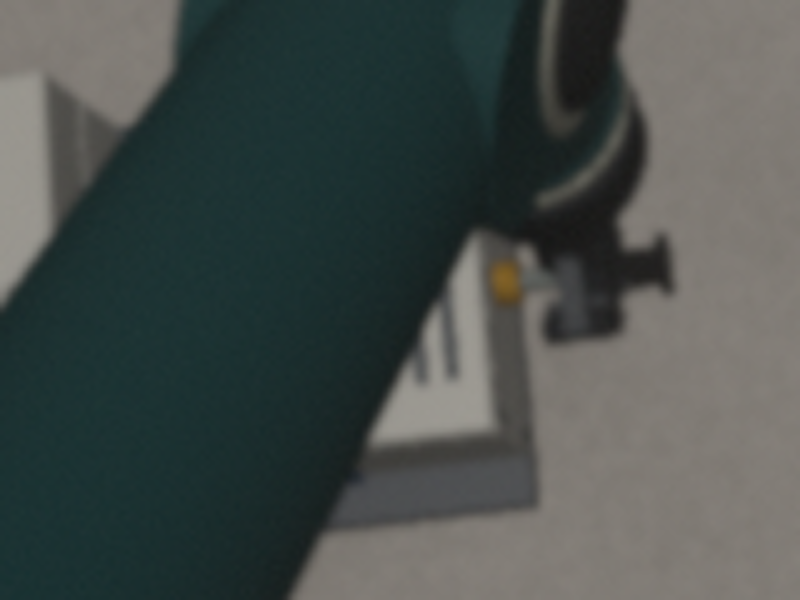

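Emit:
{"method": "servo_tool", "body": {"plan": [[[50, 0, -0.7, 15, 0, 0, 0], [50, 0, 0, 20, 0, 0, 0], [50, 0, 0, 18, 0, 0, 0], [50, 0, 0, 12, 0, 0, 0], [50, 0, 0, 8, 0, 0, 0], [50, 0, 0, 0, 0, 0, 0], [50, 0, 0, 0, 0, 0, 0]]]}}

```text
time_s: 11.52
tcp_pos: [607.9, 21.6, 57.6]
eef_rot: [0.669, 0.743, 0.0, 0.0]
wrist_force: [-1.6, 0.6, 0.5]
finger_gap: 49.8
```

```bash
python3 - <<'E'
from ov import *
a=imaging.camera("scene")[:,:,::-1];b=imaging.camera("top")[:,:,::-1]
o=sensors.get_obs();print(o['tcp_pos'],o['eef_rot'],o['wrist_force'],o['finger_gap'])
cv2.imwrite("pics/scene11.png",a)
crop(0,a,270,190,370,265,8,"s11.png"); crop(0,b,160,150,260,225,8,"t11.png")
E
```

```text
[608.34068707  21.57216011  58.13051249] [6.69179491e-01 7.43100060e-01 7.80027466e-04 7.08298260e-04] [ 0.29798638 -0.46822796  0.59056766] 50.046760287353834
```

View pics/s11.png

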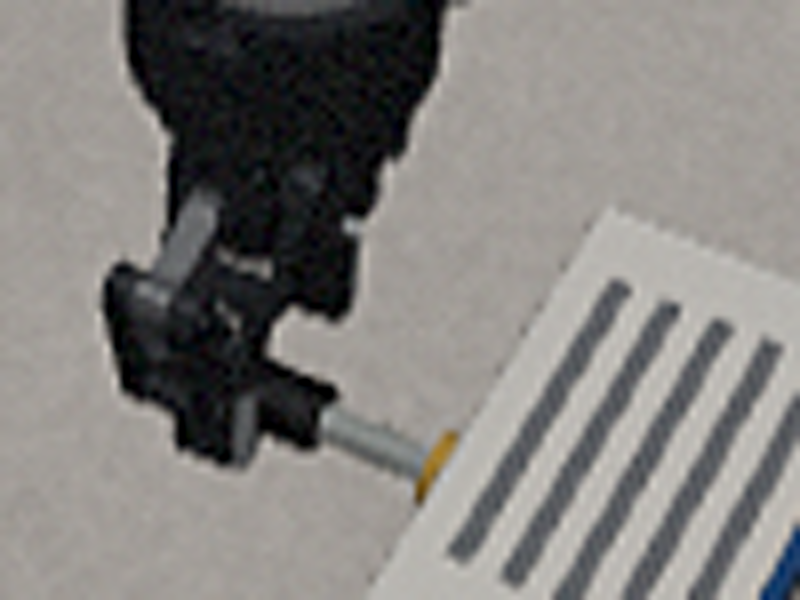

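View pics/t11.png

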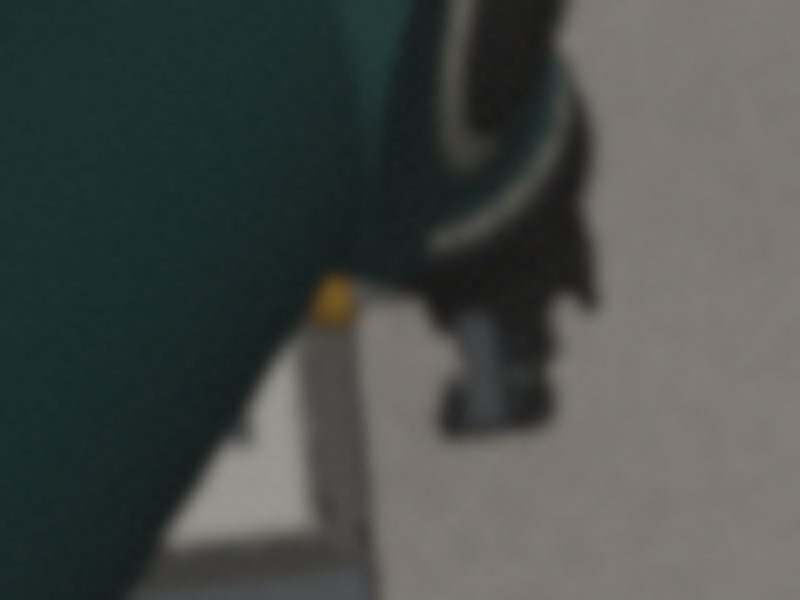

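Emit:
{"method": "servo_tool", "body": {"plan": [[[35, 0, 0, 0, 0, 0, 0], [25, 0, 0, 0, 0, 0, 0], [10, 0, 0, 0, 0, 0, 0], [10, 0, 0, 0, 0, 0, 0], [10, 0, 0, 0, 0, 0, 0], [10, 0, 0, 0, 0, 0, 0]]], "newtons": 50}}

```text
time_s: 12.12
tcp_pos: [607.4, 21.6, 57.5]
eef_rot: [0.669, 0.743, 0.0, -0.0]
wrist_force: [-2.1, -0.2, 5.9]
finger_gap: 11.5
```

```bash
python3 - <<'E'
from ov import *
a=imaging.camera("scene")[:,:,::-1]
o=sensors.get_obs();print(o['tcp_pos'],o['eef_rot'],o['wrist_force'],o['finger_gap'])
crop(0,a,270,190,370,265,8,"s12.png")
E
```

```text
[607.36053078  21.61801409  57.42769756] [ 6.69187422e-01  7.43093640e-01  1.65724707e-04 -9.47496419e-05] [-2.35101543 -0.00705794  5.96527427] 11.673184350797642
```

View pics/s12.png

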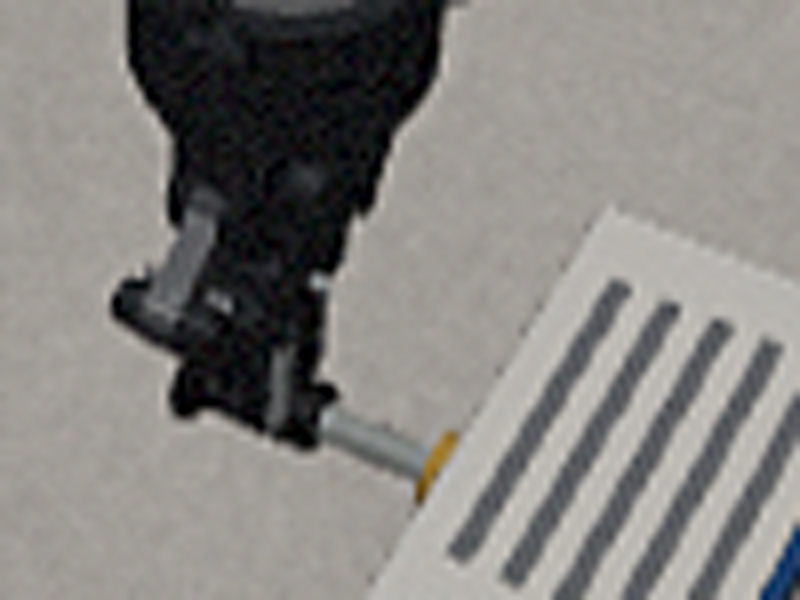

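Emit:
{"method": "servo_tool", "body": {"plan": [[[10, 0, 0, 0, 0, 0, 0], [10, 0, 0, 0, 0, 0, 0], [10, 0, 0, 0, 0, 0, 0]]], "newtons": 25}}

```text
time_s: 12.42
tcp_pos: [607.4, 21.6, 57.4]
eef_rot: [0.669, 0.743, 0.0, -0.0]
wrist_force: [-2.8, 0.0, 5.9]
finger_gap: 11.8
```

```bash
python3 - <<'E'
from ov import *
a=imaging.camera("scene")[:,:,::-1].astype(float)
im=np.clip((a/255)**0.4*255,0,255).astype(np.uint8)
ang=np.radians(5.8);X=np.array([np.cos(ang),np.sin(ang),0]);Y=np.array([-np.sin(ang),np.cos(ang),0])
N=np.array([587.6,220.5,76])
def ring(s,r):
    t=np.linspace(0,2*np.pi,40); return N-s*Y+r*np.outer(np.cos(t),X)+r*np.outer(np.sin(t),[0,0,1])
it=[(ring(182,10),(0,255,0)),(ring(216,10),(0,255,0)),(ring(216,15),(0,255,255)),(ring(221,15),(0,255,255)),(ring(150,11),(255,0,0))]
box=(285,215,345,260)
over("scene",im,box,10,[],"s13.png");over("scene",im,box,10,it,"s13o.png")
im0=cv2.imread("pics/scene0.png");over("scene",im0,box,10,it,"s13r.png")
E
```

```text
(no output)
```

View pics/s13.png

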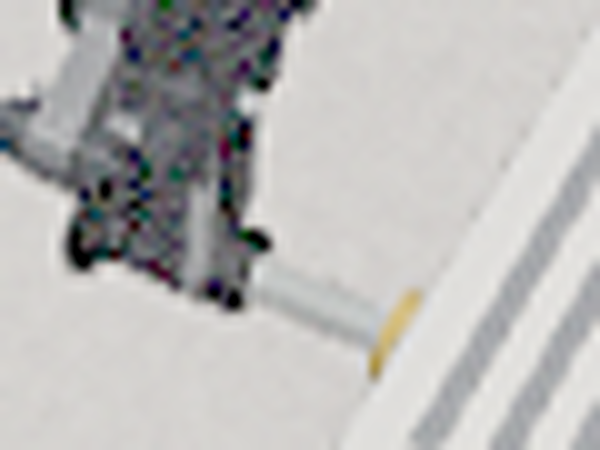

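View pics/s13o.png

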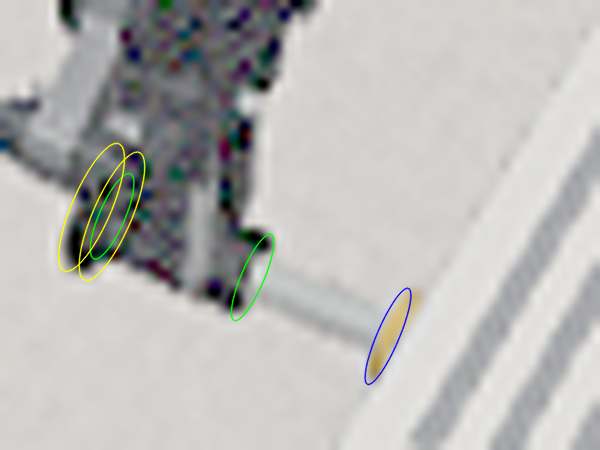

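View pics/s13r.png

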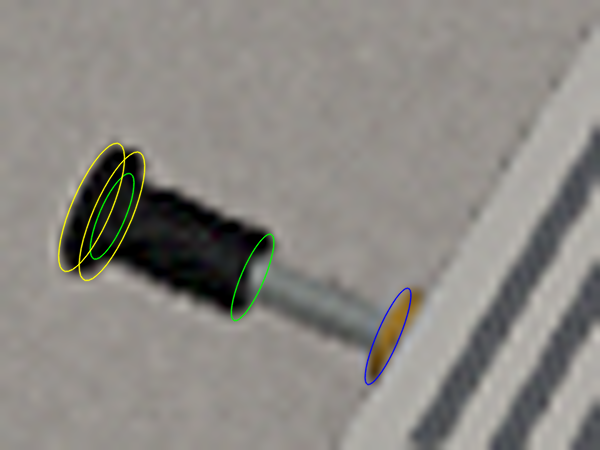

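```bash
python3 - <<'E'
from ov import *
ang=np.radians(5.8);X=np.array([np.cos(ang),np.sin(ang),0]);Y=np.array([-np.sin(ang),np.cos(ang),0])
T=np.array([607.4,21.6,0])
for dx in (0,8,12,25,35):
  for z in (57,64,70,76): print(dx,z,((proj("scene",T+dx*X+[0,0,z])-[285,215]+.5)*10).round(0), ((proj("scene",T+dx*X+11*Y+[0,0,z])-[285,215]+.5)*10).round(0))
E
```

```text
0 57 [[177. 297.]] [[222. 317.]]
0 64 [[178. 278.]] [[223. 297.]]
0 70 [[178. 261.]] [[224. 281.]]
0 76 [[179. 244.]] [[225. 264.]]
8 57 [[160. 323.]] [[205. 343.]]
8 64 [[160. 304.]] [[206. 323.]]
8 70 [[161. 287.]] [[207. 307.]]
8 76 [[162. 270.]] [[208. 290.]]
12 57 [[151. 336.]] [[196. 356.]]
12 64 [[152. 317.]] [[197. 337.]]
12 70 [[153. 300.]] [[198. 320.]]
12 76 [[153. 283.]] [[199. 303.]]
25 57 [[123. 379.]] [[168. 399.]]
25 64 [[123. 359.]] [[169. 380.]]
25 70 [[124. 343.]] [[170. 363.]]
25 76 [[125. 326.]] [[171. 346.]]
35 57 [[101. 412.]] [[146. 433.]]
35 64 [[101. 393.]] [[147. 413.]]
35 70 [[102. 376.]] [[148. 397.]]
35 76 [[102. 359.]] [[149. 380.]]
```

```bash
python3 - <<'E'
from ov import *
ang=np.radians(5.8);X=np.array([np.cos(ang),np.sin(ang),0]);Y=np.array([-np.sin(ang),np.cos(ang),0])
# (TCP, half gap, crop origin, k, tip px inner right corner bottom)
for T,h,o,k,px in [((610.7,-222,35.5),12,(170,140),8,(370,500)),((609.3,-221.6,33.6),25,(170,140),8,(350,530)),((609,-221.5,128.6),42.5,(150,80),5,(250,490)),((608.3,21.6,58.1),25,(270,190),8,(245,465)),((609,21.9,131.5),25,(270,180),6,(190,275)),((587.9,220.5,101.6),12,(340,230),8,(465,335))]:
  T=np.array(T)
  print(px)
  for dz in (0,6,13,20,27): print("  ",dz,((proj("scene",T+h*X+11*Y+[0,0,dz])[0]-o+.5)*k).round(0),((proj("scene",T+(h+12)*X-11*Y+[0,0,dz])[0]-o+.5)*k).round(0))
E
```

```text
(370, 500)
   0 [392. 559.] [309. 559.]
   6 [390. 546.] [307. 546.]
   13 [387. 530.] [304. 530.]
   20 [384. 515.] [300. 514.]
   27 [381. 499.] [297. 498.]
(350, 530)
   0 [372. 590.] [289. 589.]
   6 [370. 576.] [286. 576.]
   13 [367. 561.] [283. 560.]
   20 [364. 545.] [279. 545.]
   27 [361. 529.] [276. 529.]
(250, 490)
   0 [284. 553.] [227. 553.]
   6 [282. 543.] [225. 543.]
   13 [280. 532.] [223. 532.]
   20 [278. 521.] [220. 521.]
   27 [275. 509.] [218. 509.]
(245, 465)
   0 [253. 519.] [159. 518.]
   6 [253. 506.] [159. 505.]
   13 [254. 490.] [159. 490.]
   20 [255. 475.] [160. 474.]
   27 [256. 459.] [160. 458.]
(190, 275)
   0 [195. 323.] [120. 322.]
   6 [196. 312.] [120. 311.]
   13 [196. 298.] [121. 298.]
   20 [197. 285.] [121. 284.]
   27 [198. 271.] [121. 271.]
(465, 335)
   0 [460. 385.] [355. 384.]
   6 [465. 371.] [360. 370.]
   13 [470. 355.] [365. 354.]
   20 [476. 339.] [370. 338.]
   27 [482. 322.] [375. 321.]
```

Emit:
{"method": "servo_tool", "body": {"plan": [[[30, 0, 0, 0, 0, 0, 0], [45, 0, 0, 0, 0, 0, 0], [50, 0, 0, 0, 0, 0, 0], [50, 0, 0, 6, 0, 0, 0], [50, 0, 0, 8, 0, 0, 0], [50, 0, 0, 4, 0, 0, 0], [50, 0, 0, 0, 0, 0, 0], [30, 0, 0, 0, 0, 0, 0], [20, 0, 0, 0, 0, 0, 0], [10, 0, 0, 0, 0, 0, 0]]], "newtons": 40}}

```text
time_s: 13.3
tcp_pos: [607.3, 21.5, 39.1]
eef_rot: [0.669, 0.743, -0.0, -0.0]
wrist_force: [-0.2, 0.4, 1.0]
finger_gap: 18.5
```

Emit:
{"method": "servo_tool", "body": {"plan": [[[10, 0, 0, 0, 0, 0, 0], [10, 0, 0, 0, 0, 0, 0], [10, 0, 0, 0, 0, 0, 0]]]}}

```text
time_s: 13.55
tcp_pos: [607.3, 21.5, 39.1]
eef_rot: [0.669, 0.743, 0.0, 0.0]
wrist_force: [-1.0, -0.9, 1.7]
finger_gap: 18.6
```

```bash
python3 - <<'E'
from ov import *
a=imaging.camera("scene")[:,:,::-1]
o=sensors.get_obs();print(o['tcp_pos'],o['eef_rot'],o['wrist_force'],o['finger_gap'])
im=np.clip((a/255)**0.5*255,0,255).astype(np.uint8)
crop(0,im,270,190,370,265,8,"s14.png")
E
```

```text
[607.33202926  21.50450018  39.13062196] [6.69229216e-01 7.43056021e-01 6.78539917e-05 2.61728225e-05] [-0.79476792 -0.98353547  0.90167695] 18.6600215851589
```

View pics/s14.png

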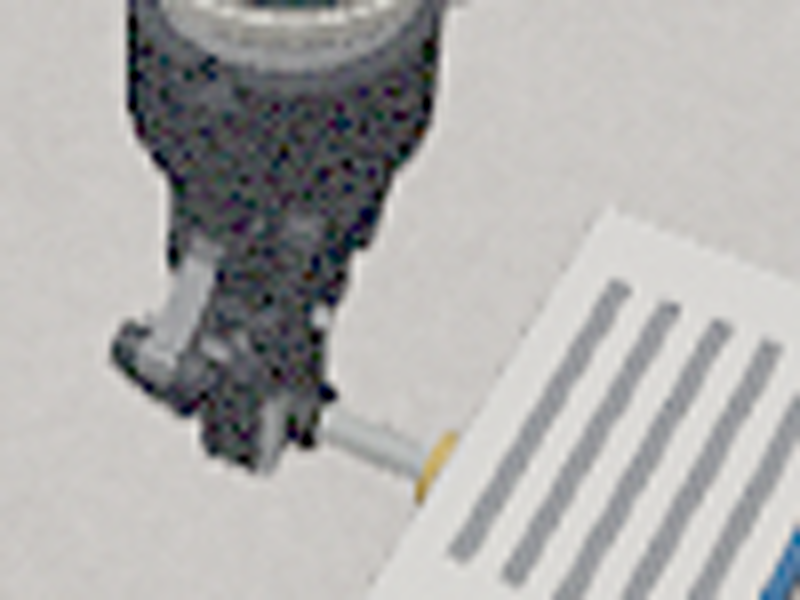

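Emit:
{"method": "servo_tool", "body": {"plan": [[[10, 0, 0, 0, 0, 0, 0], [10, 0, 0, 0, 0, 0, 0], [10, -2, 0, 0, 0, 0, 0], [10, -4, 0, 0, 0, 0, 0], [10, -6, 0, 0, 0, 0, 0], [10, -7, 0, 0, 0, 0, 0], [10, -7, 0, 0, 0, 0, 0], [10, -4, 0, 0, 0, 0, 0], [10, 0, 0, 0, 0, 0, 0]]], "newtons": 60}}

```text
time_s: 14.35
tcp_pos: [610.3, -7.5, 39.1]
eef_rot: [0.669, 0.743, 0.001, -0.001]
wrist_force: [-2.9, 3.4, 5.1]
finger_gap: 18.3
```

Emit:
{"method": "servo_tool", "body": {"plan": [[[10, -4, 0, 0, 0, 0, 0], [10, -7, 0, 0, 0, 0, 0], [10, -7, 0, 0, 0, 0, 0], [10, -6, 0, 0, 0, 0, 0], [10, -4, 0, 0, 0, 0, 0], [10, -2, 0, 0, 0, 0, 0], [10, 0, 0, 0, 0, 0, 0]]]}}

```text
time_s: 14.93
tcp_pos: [613.2, -36.0, 39.1]
eef_rot: [0.669, 0.743, 0.001, -0.001]
wrist_force: [-4.7, 5.6, 7.3]
finger_gap: 17.9
```

```bash
python3 - <<'E'
from ov import *
a=imaging.camera("scene")[:,:,::-1];b=imaging.camera("top")[:,:,::-1]
cv2.imwrite("pics/scene15.png",a);cv2.imwrite("pics/top15.png",b)
o=sensors.get_obs();print(o['tcp_pos'],o['eef_rot'],o['wrist_force'],o['finger_gap'])
print(np.hypot(*(o['tcp_pos']-[607.33,21.5,0])[:2]))
crop(0,a,250,190,350,265,8,"s15.png");crop(0,b,180,150,280,225,8,"t15.png")
E
```

```text
[613.19639808 -35.60274933  39.0898233 ] [ 0.66872373  0.74350898  0.00075475 -0.00154903] [-4.5324381   6.37442128  6.86924453] 17.69138942743812
57.40329787949727
```

View pics/s15.png

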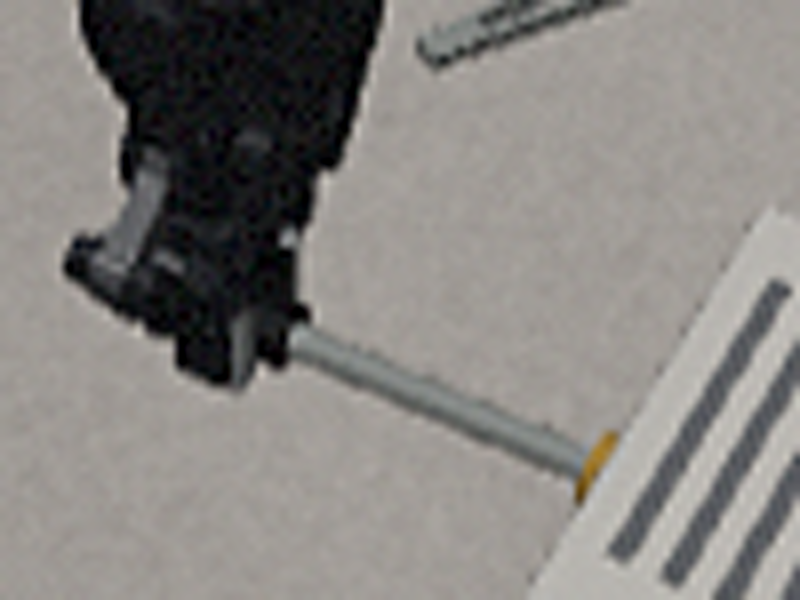

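View pics/t15.png

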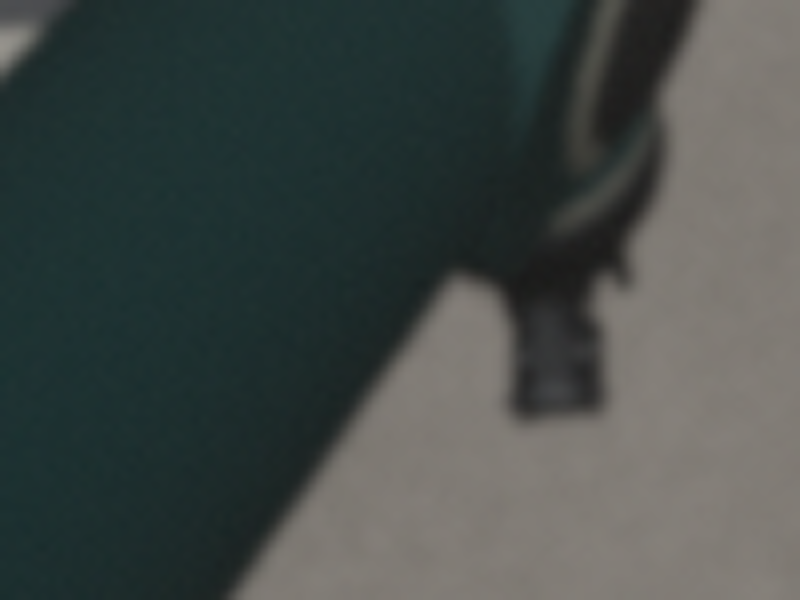

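```bash
cat > sl.py <<'E'
from ov import *
ang=np.radians(5.8);X=np.array([np.cos(ang),np.sin(ang),0]);Y=np.array([-np.sin(ang),np.cos(ang),0])
N=np.array([587.6,220.5,76])
def ring(s,r):
    t=np.linspace(0,2*np.pi,40); return N-s*Y+r*np.outer(np.cos(t),X)+r*np.outer(np.sin(t),[0,0,1])
def show(a,s,name,box=(260,205,340,265)):
    im=np.clip((a/255)**0.6*255,0,255).astype(np.uint8)
    it=[(ring(182+s,10),(0,255,0)),(ring(221+s,15),(0,255,255)),(ring(150,11),(255,0,0)),(ring(150+max(s-70,0),5),(0,0,255)),(ring(150+max(s-66,0),5),(0,0,255))]
    over("scene",im,box,10,it,name)
E
python3 - <<'E'
from sl import *
show(cv2.imread("pics/scene15.png"),57.5,"s15o.png")
E
```

```text
(no output)
```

View pics/s15o.png

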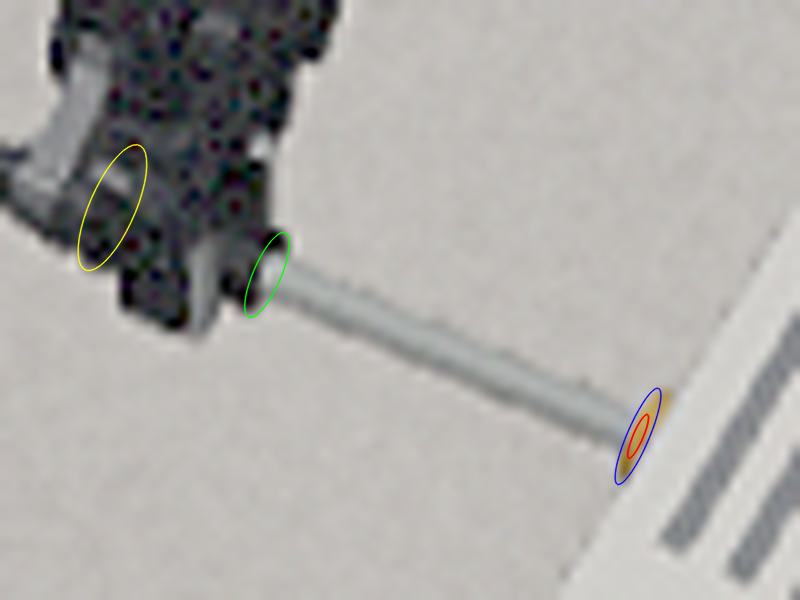

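Emit:
{"method": "servo_tool", "body": {"plan": [[[10, -2, 0, 0, 0, 0, 0], [10, -3, 0, 0, 0, 0, 0], [10, -3, 0, 0, 0, 0, 0], [10, -2, 0, 0, 0, 0, 0], [10, 0, 0, 0, 0, 0, 0], [10, 0, 0, 0, 0, 0, 0]]]}}

```text
time_s: 15.53
tcp_pos: [614.2, -45.2, 39.1]
eef_rot: [0.669, 0.744, 0.001, -0.002]
wrist_force: [-3.8, 6.7, 7.5]
finger_gap: 17.8
```

```bash
python3 - <<'E'
from sl import *
a=imaging.camera("scene")[:,:,::-1];b=imaging.camera("top")[:,:,::-1]
cv2.imwrite("pics/scene16.png",a);cv2.imwrite("pics/top16.png",b)
o=sensors.get_obs();print(o['tcp_pos'],o['wrist_force'],o['finger_gap'])
d=np.hypot(*(o['tcp_pos']-[607.33,21.5,0])[:2]);print(d)
show(a,d,"s16o.png"); crop(0,a,295,225,345,262,15,"s16.png");crop(0,b,100,130,260,250,5,"t16.png")
E
```

```text
[614.12651096 -45.10816502  39.06093027] [-4.4640716   6.08577369  6.86665252] 17.943849479183
66.95401563106728
```

View pics/s16o.png

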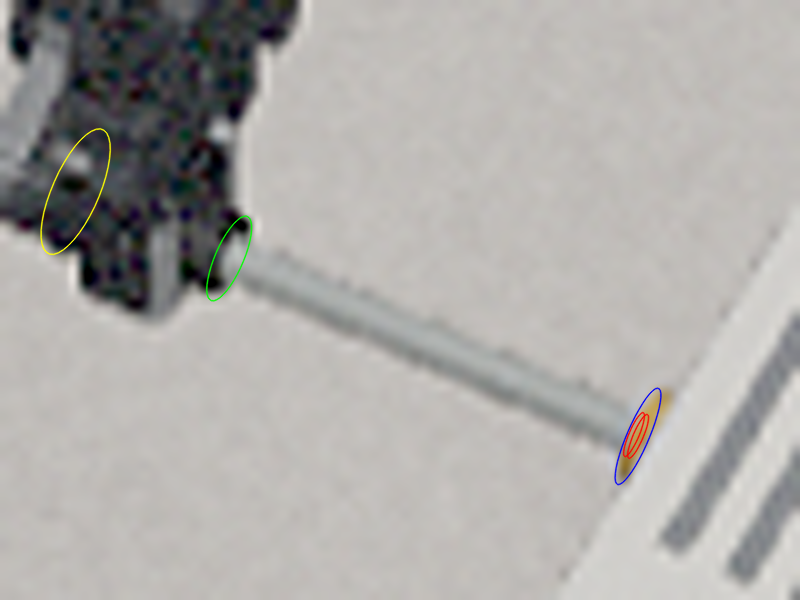

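View pics/s16.png

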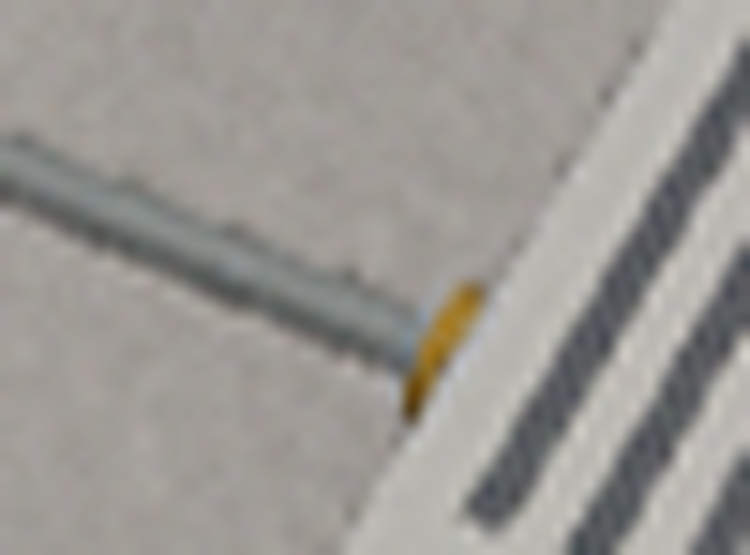

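View pics/t16.png

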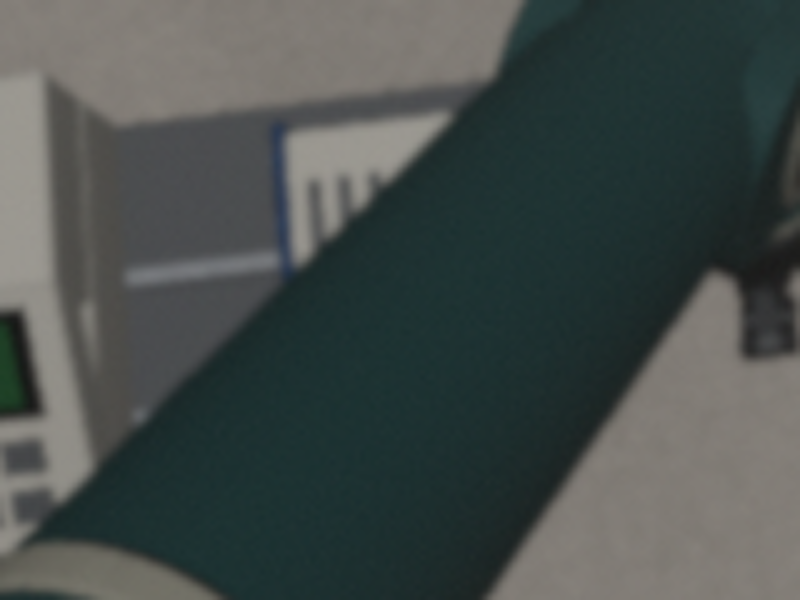

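Emit:
{"method": "servo_tool", "body": {"plan": [[[10, -1.5, 0, 0, 0, 0, 0], [10, -1.5, 0, 0, 0, 0, 0], [10, 0, 0, 0, 0, 0, 0], [10, 0, 0, 0, 0, 0, 0]]]}}

```text
time_s: 15.97
tcp_pos: [614.5, -48.0, 39.1]
eef_rot: [0.669, 0.744, 0.001, -0.002]
wrist_force: [-4.3, 6.2, 6.9]
finger_gap: 17.9
```

```bash
python3 - <<'E'
from sl import *
a=imaging.camera("scene")[:,:,::-1]
cv2.imwrite("pics/scene17.png",a)
o=sensors.get_obs();print(o['tcp_pos'],o['wrist_force'],o['finger_gap'])
d=np.hypot(*(o['tcp_pos']-[607.33,21.5,0])[:2]);print(d)
show(a,d,"s17o.png"); crop(0,a,295,225,345,262,15,"s17.png")
E
```

```text
[614.49122771 -47.97243242  39.08178405] [-4.51089819  5.92954978  8.15914672] 17.65849540900182
69.8405473153949
```

View pics/s17.png

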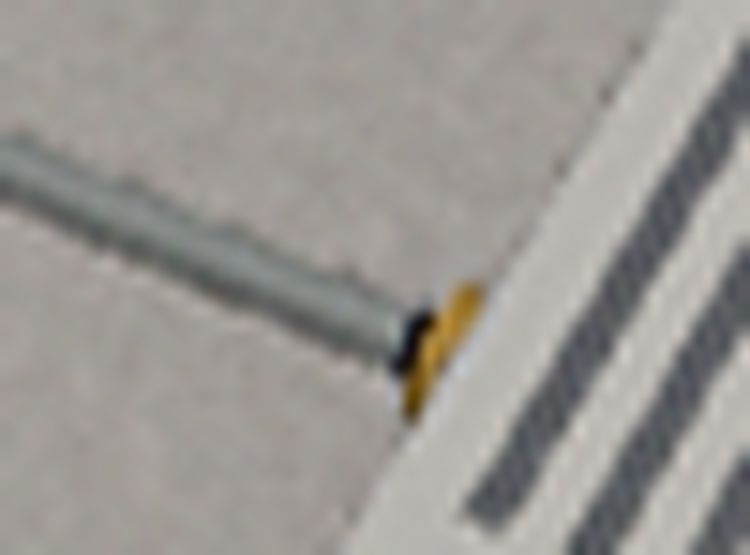

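View pics/s17o.png

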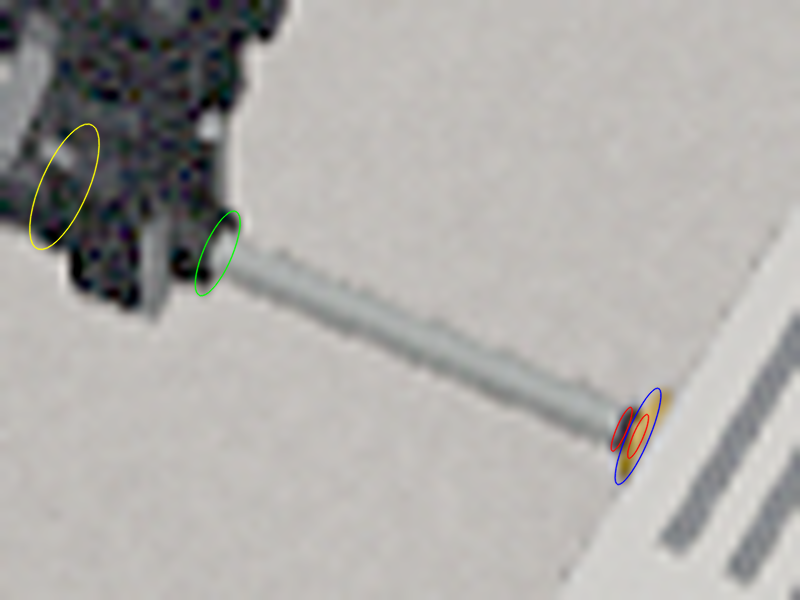

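Emit:
{"method": "servo_tool", "body": {"plan": [[[10, -0.8, 0, 0, 0, 0, 0], [10, 0, 0, 0, 0, 0, 0], [10, 0, 0, 0, 0, 0, 0], [10, 0, 0, 0, 0, 0, 0], [10, 0, 0, 0, 0, 0, 0], [10, 0, 0, 0, 0, 0, 0], [10, 0, 0, 0, 0, 0, 0], [10, 0, 0, 0, 0, 0, 0], [10, 0, 0, 0, 0, 0, 0], [10, 0, 0, 0, 0, 0, 0]]]}}

```text
time_s: 16.85
tcp_pos: [614.5, -48.5, 39.1]
eef_rot: [0.668, 0.744, 0.001, -0.002]
wrist_force: [-4.4, 7.0, 8.6]
finger_gap: 17.8
```

```bash
python3 - <<'E'
from sl import *
a=imaging.camera("scene")[:,:,::-1];b=imaging.camera("top")[:,:,::-1]
cv2.imwrite("pics/scene18.png",a);cv2.imwrite("pics/top18.png",b)
o=sensors.get_obs();print(o['tcp_pos'],o['wrist_force'],o['finger_gap'])
d=np.hypot(*(o['tcp_pos']-[607.33,21.5,0])[:2]);print(d)
crop(0,a,295,225,345,262,15,"s18.png")
E
```

```text
[614.50457587 -48.57865148  39.04975075] [-4.45257534  6.54286329  8.01682243] 18.068685229170313
70.44495675466031
```

View pics/s18.png

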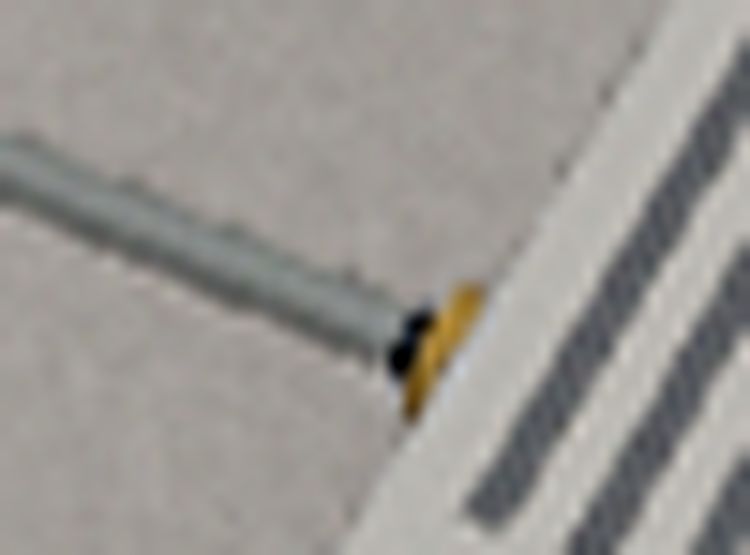

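View pics/scene18.png

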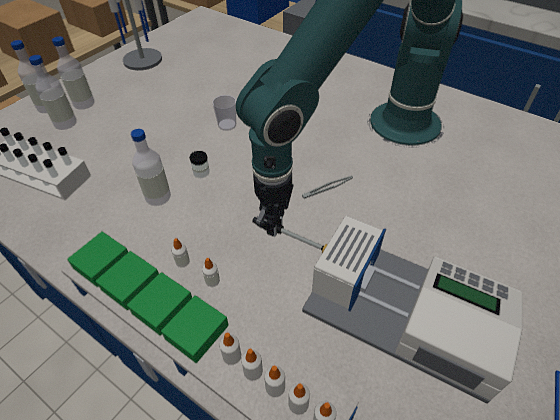

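```bash
python3 -c "
from plant import ticket;print(ticket.close_job())"
```

```text
the job is handed in; nothing more can be done
None
```

The sample cell is in the nest, let go, and the slide is held at its mark with the gripper still on the knob. I handed the job in at about 17 s, and it returned no verdict.

- **Cell:** I lowered it into the nest until it touched the floor, with up to about 16 N on the wrist. I eased off before letting go. The next picture showed it standing upright in the nest with the slide home.
- **Knob grip:** The first pinch caught only the top of the knob (11.6 mm opening on a 20 mm grip). The pictures put the fingertips about 20–25 mm above the reported TCP height. I let go, went 18 mm lower and gripped again, giving 18.6 mm, which fits the knob.
- **Slide:** The arm's travel during the pull is 70.4 mm. The last close-up shows the whole black ring just clear of the brass bush. The reported position held steady to within 1 mm over the last 0.8 s, at a grip of 60 N and a pull of about 6.5 N.
- **Not seen at the end:** The cell is hidden inside the hood and the tube is hidden behind the arm, so I could not see either in the last picture. The other items in that picture (jar, droppers, sample bottle, beaker, forceps) look unmoved.

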